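Clamp a row of repair boards square

TASK

Load every green power board lying on the bench into the board clamp, side by side, flat on its bed and lengthwise between the front and the back rail, then lay the straightedge flat on the bed across all their front ends and flush against them, with the boards fully home against the back rail. Only then wind the handwheel clockwise until the sprung jaw is clearly pressed in and grips the row, and finish with the straightedge lying flat back on its grey pad. Do not disturb the multimeter, the jar or the reel.

Things in the scene. Friction and masses are not known exactly. Their poses are not given: they have to be found in the camera images.
- clamp: Board clamp fixed to the bench. Its grey bed is 195 (x) x 360 (y) mm, top 30 mm above the bench. A row of boards lies between a fixed dark steel jaw on the right and a sprung steel jaw on a red carriage, wound by the handwheel on the left. In the corner's axes the bed spans x -175 to +20, y -35 to +325 mm. The origin is at the bench under corner x -50, y +95.
- corner (a point): Point on the bed's top where the fixed jaw's face and the back rail's face meet. Clamp axes: x away from the robot, square to the rail; y from the fixed jaw to the handwheel; z up. Back rail: 14 mm high, face at x = 0, y 0 to 190 mm. Fixed jaw: 24 mm high, face at y = 0, x -80 to -5 mm. A board fully home has its origin at x = -50, and its front end sticks out 20 mm in front of both jaws.
- jaw_face (a point): Bottom edge of the gripping face of the moving jaw's steel plate; its y in the corner's axes is the free opening between the jaws (about 170 to 190 mm at the start). The plate is 75 x 10 mm, 25 mm high, from x = -80 to -5 mm in the corner's axes, and sits on two springs in front of the red carriage, an 8 mm gap with brass pins between them.
- jaw_plate (a joint): How far the sprung plate is pressed back into the red carriage, 0 (free) to 0.006 m (stop); 1.2 N per mm. Pressed in by 2 mm or more, it grips the row. Pressed in to the stop, the handwheel goes stiff; that does no harm.
- carriage (a joint): Travel of the red carriage from fully open (0) towards the fixed jaw (m), up to 0.13; moves 5 mm for each radian of the handwheel. Wound in, it pushes the boards together along the bed.
- handwheel (a joint): Angle of the handwheel in rad, 0 with the jaw fully open, growing clockwise seen from above (which closes the jaw), 26 at most; starts at 0.2 to 4. It needs about 2 N at the crank knob and stays where it is left.
- wheel_axis (a point): Centre of the handwheel's top face: black wheel of 116 mm diameter with an upright axis, its top face 75 mm above the bench, on the left end of the clamp.
- crank_grip (a point): Middle of the orange crank knob on the handwheel, an upright cylinder of 22 mm diameter that turns freely on its pin, 42 mm from the wheel's axis, from 2 to 47 mm above the wheel's top face (this point is 25 mm above it). Pinch it from above and carry it round in a circle.
- straightedge: Aluminium straightedge 200 (x) x 36 (y) x 6 (z) mm with a red grip bar 70 x 16 mm on top, along x, from 6 to 40 mm high. About 0.25 kg. Origin: centre of the underside. Either long side may be used. Flush against boards that are home, its origin is at x = -118 in the corner's axes, in front of both jaws. It starts on its pad.
- pad: Grey felt pad fixed on the bench, 260 (x) x 110 (y) x 3 mm, origin at the centre of the underside: the straightedge's place.
- multimeter: Red multimeter 150 x 80 x 35 mm, bystander, not to be moved.
- flux: Jar of 44 mm diameter, 85 mm high, bystander, not to be moved.
- reel: Yellow wire reel of 64 mm diameter, 46 mm high, bystander, not to be moved.
- module0: Power board (may be absent): green circuit board 100 (x) x 36 (y) x 6 (z) mm with a dark finned heat sink on top in the middle, 44 (x) x 24 (y) mm, from 6 to 38 mm high. About 0.12 kg. Origin: centre of the underside; the same either way round. Held by the 44 mm length of the heat sink, the fingers stay over the board.
- module1: Power board (may be absent): green circuit board 100 (x) x 36 (y) x 6 (z) mm with a dark finned heat sink on top in the middle, 44 (x) x 24 (y) mm, from 6 to 38 mm high. About 0.12 kg. Origin: centre of the underside; the same either way round. Held by the 44 mm length of the heat sink, the fingers stay over the board.
- module2: Power board (may be absent): green circuit board 100 (x) x 36 (y) x 6 (z) mm with a dark finned heat sink on top in the middle, 44 (x) x 24 (y) mm, from 6 to 38 mm high. About 0.12 kg. Origin: centre of the underside; the same either way round. Held by the 44 mm length of the heat sink, the fingers stay over the board.
- module3: Power board (may be absent): green circuit board 100 (x) x 36 (y) x 6 (z) mm with a dark finned heat sink on top in the middle, 44 (x) x 24 (y) mm, from 6 to 38 mm high. About 0.12 kg. Origin: centre of the underside; the same either way round. Held by the 44 mm length of the heat sink, the fingers stay over the board.

How it is judged (in metres and radians):
On the way, in this order (a step that is already met when the one before it is completed fails the run):
1. all boards home on the bed (x -54.5 to -46 mm in the corner's axes) while the straightedge lies flush across their front ends (x -121.5 to -114 mm, square to 0.035 rad, covering them) (x of module0 in the frame of corner between -0.0545 and -0.046 m and y of module0 in the frame of corner between 0.012 and 0.18 m and z of module0 in the frame of corner between -0.004 and 0.004 m and angle between the x axis of each of module0, module1, module2, module3 and the x axis of corner, either way round below 0.06 rad and angle between each of module0, module1, module2, module3's own z axis and vertical below 0.06 rad and x of module1 in the frame of corner between -0.0545 and -0.046 m and y of module1 in the frame of corner between 0.012 and 0.18 m and z of module1 in the frame of corner between -0.004 and 0.004 m and x of module2 in the frame of corner between -0.0545 and -0.046 m and y of module2 in the frame of corner between 0.012 and 0.18 m and z of module2 in the frame of corner between -0.004 and 0.004 m and x of module3 in the frame of corner between -0.0545 and -0.046 m and y of module3 in the frame of corner between 0.012 and 0.18 m and z of module3 in the frame of corner between -0.004 and 0.004 m and x of straightedge in the frame of corner between -0.1215 and -0.114 m and z of straightedge in the frame of corner between -0.004 and 0.005 m and angle between the x axis of straightedge and the y axis of corner, either way round below 0.035 rad and angle between straightedge's own z axis and vertical below 0.05 rad and x of module0 in the frame of straightedge between -0.088 and 0.088 m and x of module1 in the frame of straightedge between -0.088 and 0.088 m and x of module2 in the frame of straightedge between -0.088 and 0.088 m and x of module3 in the frame of straightedge between -0.088 and 0.088 m), for 0.2 s.
2. the handwheel has been wound until the jaw plate is pressed in by 2 mm or more (value of joint jaw_plate above 0.002 m), for 0.3 s.
At the end, for the whole second after the job is handed in: Every present board lies flat on the bed, lengthwise, within 4.5 mm of the back rail and between the jaws, the jaw plate is pressed in by more than 2 mm, and the straightedge lies flat on the grey pad, its centre within 50 mm (along) and 45 mm (across) of the pad's centre; all at rest (x of module0 in the frame of corner between -0.0545 and -0.046 m and y of module0 in the frame of corner between 0.012 and 0.18 m and z of module0 in the frame of corner between -0.004 and 0.004 m and angle between the x axis of each of module0, module1, module2, module3 and the x axis of corner, either way round below 0.06 rad and angle between each of module0, module1, module2, module3's own z axis and vertical below 0.06 rad and x of module1 in the frame of corner between -0.0545 and -0.046 m and y of module1 in the frame of corner between 0.012 and 0.18 m and z of module1 in the frame of corner between -0.004 and 0.004 m and x of module2 in the frame of corner between -0.0545 and -0.046 m and y of module2 in the frame of corner between 0.012 and 0.18 m and z of module2 in the frame of corner between -0.004 and 0.004 m and x of module3 in the frame of corner between -0.0545 and -0.046 m and y of module3 in the frame of corner between 0.012 and 0.18 m and z of module3 in the frame of corner between -0.004 and 0.004 m and value of joint jaw_plate above 0.002 m and x of straightedge in the frame of pad between -0.05 and 0.05 m and y of straightedge in the frame of pad between -0.045 and 0.045 m and z of straightedge in the frame of pad between -0.001 and 0.008 m and angle between straightedge's own z axis and vertical below 0.05 rad and linear speed of each of straightedge, module0, module1, module2, module3 below 0.02 m/s); the robot touches nothing.
It fails at once if the multimeter was moved by more than 30 mm (distance of multimeter from where it was at the start of the episode above 0.03 m).
It fails at once if the flux was moved by more than 30 mm (distance of flux from where it was at the start of the episode above 0.03 m).
It fails at once if the reel was moved by more than 30 mm (distance of reel from where it was at the start of the episode above 0.03 m).
Of module0, module1, module2, module3 only 2 to 4 are there at a start; the rules pass over those that are not, and their reading is None.
At some moment in a run one of module0, module1, module2, module3, straightedge may be knocked a few centimetres aside while the robot is not near it.
Once in a run the grip may slacken for a moment while it holds something.
It also fails if it takes over 192 s, if anything falls off the work surface, if the arm or the gripper's body presses on something with over 40 N, if the wrist force passes 120 N, or if a joint passes its speed limit or range.

ROBOT

A 6-joint arm with a two-finger parallel gripper is mounted at the origin on the work surface. World frame = base frame: x ahead of the robot, y to its left, z up, the work surface at z = 0. Lengths are in m, angles in degrees, forces in N, time in s.
With the tool pointing down it reaches from about 0.375 to 0.9 m from the base axis. Payload 3.1 kg.
Tool frame: the origin (TCP) lies on the centre line of the jaws, within the pads' length; the fingertips stand 19 mm ahead of it and the grasp point (between the pads) is the TCP (tips_ahead is the distance from the TCP to the fingertips, in m); z points along the fingers, y is the line along which they close (so a half turn about z gives the same grasp; the last joint's range is limited). The gripper opens to 87 mm and grips with 3 to 60 N. Pads are 19 mm wide; open, the fingers measure 117 mm over their backs; the gripper's body (75 mm by 190 mm) begins 51 mm behind the grasp point.
Start: joints at [-85.629, 30.224, 82.088, -0, 67.689, -10.227], TCP at [0.158, -0.605, 0.242] pointing down, gripper open.
Joint ranges: [-176.69, 176.69], [-43.24, 126.21], [12.49, 139.97], [-82, 262], [0, 151.66], [-163.58, 163.58]. Speed limits (degrees/s): [159.86, 159.86, 180, 180, 180, 180].

INTERFACE

Orientations are given as a 3x3 rotation matrix whose columns are the frame's x, y, z axes.
In Python, from rig import read_state, capture, hand_in, trace, landmark_of, tips_ahead gives the robot as it stands.
- The arm moves only by the shell command python3 -m jog 'ROWS'. ROWS is JSON, a list of rows, each an object of numbers: "tx", "ty", "tz": the shift along the tool's x, y, z in cm; "roll": the turn about the tool's z in rad; "jaw": the opening, from 0 (shut) to 1 (fully open). A call has 1 to 8 rows; each row shifts and turns the commanded pose from where the row before left it, along the tool's axes as they then stand; what a row does not reach is not made up. A row lasts 1/10 s, in which the tool goes at most 50 mm and 8.59 degrees, less where a joint would pass 70% of its speed; a pose out of reach is approached as far as the arm can. A call with a gripper value outside its range is refused whole. The fingers move at their own pace and stop on an object; the grip force is fixed at half the most. Time passes only in rows, so rows that do not move let the fingers close. It gives the time, the measured TCP pose, the force, the opening and the grip force at its end, in the units of the state.
- read_state(): the state, without advancing time (a new reading comes with each control period).
- capture(name): name is "side" or "top" or "wrist"; returns a dict with "img" (400x640x3 uint8, red, green, blue), "vertical_fov" (degrees; the focal length in pixels is half the picture's height over the tangent of half this angle, whatever the lens; pixels are square), "cx", "cy" (the principal point, pixels), "cam_to_world" (4x4, takes a point from camera to world coordinates); the wrist camera has in their place "tool_from_camera" (4x4, takes a point from camera to tool coordinates, whose origin is the TCP and whose axes are the flange's). Camera axes: x right, y up, looking along -z (the intrinsics and any distortion apply to the point x, -y, -z); pixel columns grow to the right and rows downward; lengths in m; the calibration is good to about 2 mm. A picture is of the moment at which its call begins: read the wrist's pose just before it. There is no depth.
- hand_in(): hands the job in; it is judged then, once.
Trained networks look in the newest picture that a camera, given by its name, has taken for a name from the list of things; names that differ only in an ending like _2 or _b are one class to them, and where a whole thing is asked for, a point or a joint stands for the part that bears it (a point fixed in the world has none). Each returns a list of dicts, best first, with "p" (0 to 1); they miss things now and then, are a little off and sometimes report something else, mostly with a low value. They report only what shows in the picture. A call takes as long as a camera call.
- trace(camera, thing): "pixels" (400x640 bool, what is visible of it) and "bbox" ([left, top, width, height] in pixels, round what is visible of it).
- landmark_of(camera, thing): "point" ([row, column] in pixels: a listed point, or the origin of a listed thing).
The state is a dict: "time_s": time; "joint_positions": joint angles; "qvel": joint speeds; "tau": joint torques, N m; "position": TCP position; "tcp_rot": TCP orientation; "force": force on the tool from outside, world axes, zero at the start; "moment": the same for the moment, N m; "opening": opening from 0.0 (shut) to 1.0 (fully open); "grasp_force": force on a finger pad.
Only numpy, scipy, OpenCV 4.12 (cv2) and the standard library are available. Lean on these libraries where they do the work, as an engineer would, in place of code of your own. Each camera call takes 0.05 s, during which the arm holds its last target. There are 200 camera calls.

## Working session

There is one attempt and no reset: what is moved stays moved. The work goes in short steps, Python scripts to look and compute and a shell command to move; the robot and the scene stay as the last step left them, time stands still between calls to the robot, and variables do not carry over. Pictures are saved under pics/ and viewed, at most 14 in all, crops included, and the job is handed in when it is done.

```bash
ls; mkdir -p pics
cat > h.py <<'E'
import numpy as np, cv2, json
from rig import *
def K(c):
    f=200/np.tan(np.radians(c['vertical_fov'])/2); return f
def pose(c,st=None):
    if 'cam_to_world' in c: return np.array(c['cam_to_world'])
    T=np.eye(4);T[:3,:3]=np.array(st['tcp_rot']);T[:3,3]=st['position']
    return T@np.array(c['tool_from_camera'])
def ray(c,M,row,col):
    f=K(c); d=np.array([(col-c['cx'])/f,-(row-c['cy'])/f,-1.]); return M[:3,3],M[:3,:3]@d
def onplane(c,M,row,col,z):
    o,d=ray(c,M,row,col); return o+d*(z-o[2])/d[2]
def proj(c,M,p):
    q=np.linalg.inv(M)@np.append(p,1); f=K(c); return np.array([c['cy']-f*q[1]/-q[2],c['cx']+f*q[0]/-q[2]])
def save(c,n): cv2.imwrite('pics/'+n+'.png',c['img'][:,:,::-1])
E
python3 - <<'E'
from h import *
for n in ['top','side']:
    c=capture(n); save(c,n+'0'); print({k:v for k,v in c.items() if k!='img'})
    M=pose(c)
    for t,z in [('corner',.03),('jaw_face',.03),('wheel_axis',.075),('crank_grip',.1),('clamp',0),('pad',0),('straightedge',.003),('multimeter',0),('flux',0),('reel',0),('module0',0)]:
        for r in landmark_of(n,t)[:5]:
            if r['p']>.2: print(n,t,round(r['p'],2),np.round(r['point'],1),np.round(onplane(c,M,*r['point'],z),4))
print(read_state())
E
```

```text
pics
{'vertical_fov': 55.39308819336903, 'cx': 320.22892957059867, 'cy': 202.02980306715276, 'cam_to_world': array([[-0.02823432,  0.99884949, -0.03876239,  0.55155798],
       [-0.99958144, -0.02796791,  0.00739834,  0.00457105],
       [ 0.00630572,  0.03895505,  0.99922107,  1.24060562],
       [ 0.        ,  0.        ,  0.        ,  1.        ]])}
top corner 0.82 [205.9 350.6] [ 0.5835 -0.1006  0.03  ]
top jaw_face 0.5 [217.2 286.5] [0.5534 0.104  0.03  ]
top wheel_axis 0.88 [217.  260.5] [0.5561 0.1796 0.075 ]
top crank_grip 0.95 [211.8 270.1] [0.5708 0.1468 0.1   ]
top clamp 0.64 [215.4 320.2] [ 0.5562 -0.0033  0.    ]
top pad 0.86 [235.9 202.6] [0.5005 0.3796 0.    ]
top pad 0.29 [215.8 319. ] [0.555  0.0006 0.    ]
top straightedge 0.98 [230. 205.] [0.5195 0.3706 0.003 ]
top flux 0.49 [157.7 284.3] [0.7481 0.1088 0.    ]
top flux 0.38 [179.5 223.9] [0.682  0.3073 0.    ]
top reel 0.55 [179.2 222.4] [0.6831 0.3122 0.    ]
top module0 0.94 [252.6 437. ] [ 0.4247 -0.3791  0.    ]
top module0 0.67 [250.3 397.6] [ 0.4359 -0.2513  0.    ]
top module0 0.57 [204.8 430.5] [ 0.5806 -0
[... 1359 characters left out ...]
606274e-04,
        6.76885649e+01, -1.02281211e+01]), 'qvel': array([ 0.16158679, -0.00929656, -0.04688037, -0.05622317,  0.01024505,
        0.13983253]), 'tau': array([-1.00007608e-03, -4.40027475e+01, -1.76983202e+01,  6.32551429e-02,
        5.06877853e-02, -2.24702995e-05]), 'position': array([ 0.15755182, -0.60480119,  0.2415501 ]), 'tcp_rot': array([[ 9.67716375e-01,  2.52041697e-01,  1.41279587e-05],
       [ 2.52041697e-01, -9.67716375e-01, -9.92188329e-06],
       [ 1.11711287e-05,  1.31624036e-05, -1.00000000e+00]]), 'force': array([-0.62497901, -0.41903238,  0.89329468]), 'moment': array([-0.0427263 , -0.00791492, -0.0371351 ]), 'grasp_force': 0.0, 'opening': 1.0015155105395088}
```

View pics/top0.png

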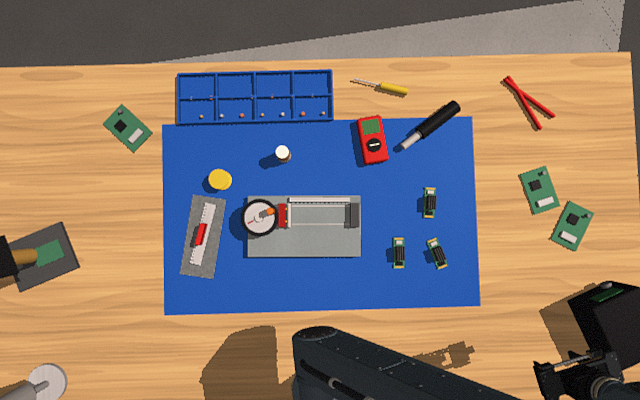

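View pics/side0.png

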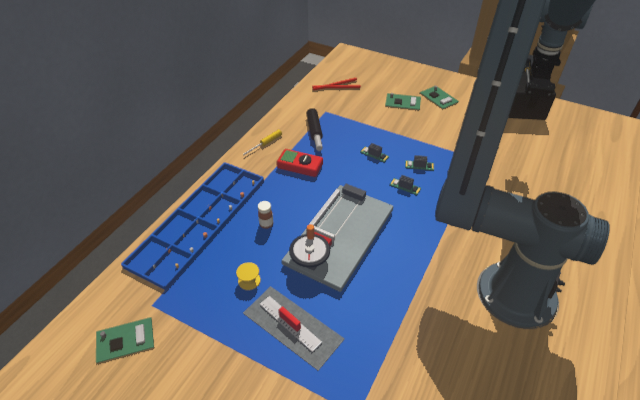

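Run:
```python
from h import *
w=capture('wrist'); print(np.round(w['tool_from_camera'],4),w['vertical_fov'],w['cx'],w['cy'])
c=capture('top');M=pose(c)
for t,z in [('pad',.003),('straightedge',.009),('clamp',.03),('module0',.006)]:
    for r in trace('top',t)[:4]:
        if r['p']<.3: continue
        m=r['pixels'];ys,xs=np.nonzero(m)
        P=np.array([onplane(c,M,y,x,z)[:2] for y,x in zip(ys,xs)],np.float32)
        print(t,round(r['p'],2),r['bbox'],cv2.minAreaRect(P),P.mean(0))
```

```text
[[ 0.000e+00  9.648e-01  2.631e-01  7.130e-02]
 [ 1.000e+00  1.000e-04 -6.000e-04  6.000e-04]
 [-6.000e-04  2.631e-01 -9.648e-01 -1.434e-01]
 [ 0.000e+00  0.000e+00  0.000e+00  1.000e+00]] 59.68639329709355 318.6875104549909 192.60912262634807
pad 0.94 [177.8, 194.4, 49.5, 82.9] ((0.4995386600494385, 0.3774087131023407), (0.11439992487430573, 0.2628019452095032), 79.08356475830078) [0.4964842 0.3782125]
pad 0.68 [286.1, 207.4, 6.0, 20.1] ((0.5586720705032349, 0.09631110727787018), (0.009729850105941296, 0.06810799986124039), 88.57074737548828) [0.5539323  0.09670843]
straightedge 0.62 [191.8, 205.0, 21.3, 60.7] ((0.5070484280586243, 0.37631165981292725), (0.04057451710104942, 0.19783541560173035), 75.02253723144531) [0.5044919  0.37664878]
clamp 0.62 [242.9, 195.1, 118.3, 61.1] ((0.5213930010795593, 0.0601269006729126), (0.3779093027114868, 0.19619515538215637), 88.40185546875) [0.52320844 0.05424749]
module0 0.75 [178.8, 195.0, 46.5, 80.4] ((0.5001907348632812, 0.3781982958316803), (0.11353763192892075, 0.2615181505680084), 79.47858428955078) [0.49755296 0.3770491 ]
module0 0.71 [395.4, 237.6, 6.8, 29.7] ((0.42774254083633423, -0.2526927888393402), (0.03562994673848152, 0.09668193757534027), 87.9552230834961) [ 0.42861977 -0.25339752]
module0 0.65 [430.6, 239.6, 15.3, 32.6] ((0.4226894974708557, -0.37868043780326843), (0.09898080676794052, 0.03839874640107155), 21.156522750854492) [ 0.4224475 -0.378182 ]
```

```bash
python3 -m jog '[{"tx":3.6,"ty":-1.9,"tz":-0.6},{"tx":3.6,"ty":-1.9,"tz":-0.6},{"tx":3.6,"ty":-1.9,"tz":-0.6},{"tx":3.6,"ty":-1.9,"tz":-0.6},{"tx":3.6,"ty":-1.9,"tz":-0.6},{"tx":3.6,"ty":-1.9,"tz":-0.6},{"tx":3.6,"ty":-1.9,"tz":-0.6},{"tx":3.6,"ty":-1.9,"tz":-0.6}]'
python3 -m jog '[{"tx":3.6,"ty":-1.9,"roll":0},{"tx":3.6,"ty":-1.9},{"roll":-0.149},{"roll":-0.149},{"roll":-0.149},{"roll":-0.149},{"roll":-0.149},{"roll":-0.149}]'
python3 -m jog '[{"roll":-0.149},{"roll":-0.149},{"roll":-0.149},{}]'
python3 - <<'E'
from h import *
s=read_state(); w=capture('wrist'); save(w,'w1'); M=pose(w,s); print(s['position'],s['joint_positions'])
for r in trace('wrist','module0')[:5]:
    ys,xs=np.nonzero(r['pixels'])
    P=np.array([onplane(w,M,y,x,.006)[:2] for y,x in zip(ys,xs)],np.float32)
    print(round(r['p'],2),r['bbox'],cv2.minAreaRect(P))
for r in landmark_of('wrist','module0')[:5]: print(round(r['p'],2),r['point'],onplane(w,M,*r['point'],0))
E
```

```text
[ 0.15755257 -0.60480187  0.24154445] [-8.56291026e+01  3.02238025e+01  8.20878341e+01  1.80790978e-04
  6.76870716e+01 -1.02273421e+01]$[0]: bad value
$[0]: bad value
$[0]: bad value
```

View pics/w1.png

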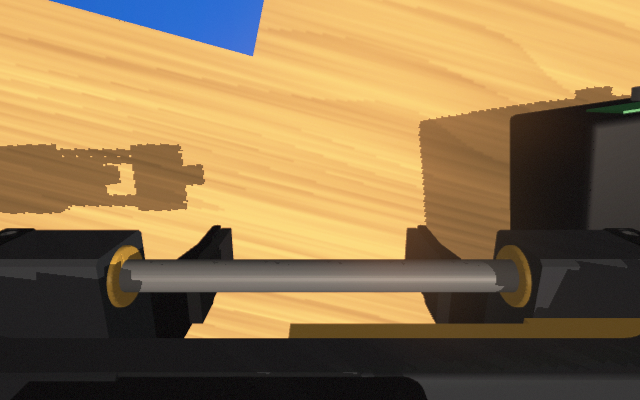

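The wrist picture shows bare bench (mat corner near (255,55)) and the gripper filling the rows below about 230. The arm has not moved; probably every row needs all its keys.

```bash
python3 -m jog '[{"tx":3.6,"ty":-1.9,"tz":-0.6,"roll":0,"jaw":1},{"tx":3.6,"ty":-1.9,"tz":-0.6,"roll":0,"jaw":1},{"tx":3.6,"ty":-1.9,"tz":-0.6,"roll":0,"jaw":1},{"tx":3.6,"ty":-1.9,"tz":-0.6,"roll":0,"jaw":1},{"tx":3.6,"ty":-1.9,"tz":-0.6,"roll":0,"jaw":1},{"tx":3.6,"ty":-1.9,"tz":-0.6,"roll":0,"jaw":1},{"tx":3.6,"ty":-1.9,"tz":-0.6,"roll":0,"jaw":1},{"tx":3.6,"ty":-1.9,"tz":-0.6,"roll":0,"jaw":1}]'
python3 -m jog '[{"tx":2,"ty":-1.9,"tz":0,"roll":0,"jaw":1},{"tx":0,"ty":0,"tz":0,"roll":0,"jaw":1}]'
```

```text
time_s: 2.45
position: [0.399, -0.3839, 0.29]
tcp_rot: [[0.968, 0.252, 0.0], [0.252, -0.968, -0.0], [0.0, 0.0, -1.0]]
force: [0.2, -0.4, 0.6]
opening: 1.004
grasp_force: 0.0
time_s: 2.65
position: [0.4142, -0.3584, 0.2898]
tcp_rot: [[0.967, 0.257, 0.0], [0.257, -0.967, 0.001], [0.001, -0.001, -1.0]]
force: [-0.6, -0.7, -0.5]
opening: 0.998
grasp_force: 0.0
```

```bash
python3 -m jog '[{"tx":0,"ty":0,"tz":0,"roll":-0.149,"jaw":1},{"tx":0,"ty":0,"tz":0,"roll":-0.149,"jaw":1},{"tx":0,"ty":0,"tz":0,"roll":-0.149,"jaw":1},{"tx":0,"ty":0,"tz":0,"roll":-0.149,"jaw":1},{"tx":0,"ty":0,"tz":0,"roll":-0.149,"jaw":1},{"tx":0,"ty":0,"tz":0,"roll":-0.149,"jaw":1},{"tx":0,"ty":0,"tz":0,"roll":-0.149,"jaw":1},{"tx":0,"ty":0,"tz":0,"roll":-0.149,"jaw":1}]' | head -2
python3 -m jog '[{"tx":0,"ty":0,"tz":0,"roll":-0.09,"jaw":1},{"tx":-2,"ty":3.5,"tz":-2,"roll":0,"jaw":1},{"tx":-2,"ty":3.5,"tz":-2,"roll":0,"jaw":1},{"tx":0,"ty":0,"tz":0,"roll":0,"jaw":1}]'
python3 - <<'E'
from h import *
s=read_state(); w=capture('wrist'); save(w,'w2'); M=pose(w,s); print(s['position'],s['joint_positions'])
for r in trace('wrist','module0')[:5]:
    ys,xs=np.nonzero(r['pixels'])
    P=np.array([onplane(w,M,y,x,.006)[:2] for y,x in zip(ys,xs)],np.float32)
    print(round(r['p'],2),r['bbox'],cv2.minAreaRect(P))
for r in landmark_of('wrist','module0')[:5]: print(round(r['p'],2),r['point'],onplane(w,M,*r['point'],0))
E
```

```text
time_s: 3.45
position: [0.4118, -0.3627, 0.2895]
time_s: 3.85
position: [0.4849, -0.4091, 0.3325]
tcp_rot: [[0.034, 0.999, 0.007], [0.999, -0.034, -0.009], [-0.008, 0.008, -1.0]]
force: [-1.2, 0.7, 0.6]
opening: 0.999
grasp_force: 0.0
[ 0.4849171  -0.40911577  0.33252092] [-5.02328239e+01  2.59436898e+01  7.46205945e+01  6.67156835e-03
  7.87818341e+01 -4.82648841e+01]
0.77 [230.5, 102.0, 78.8, 50.7] ((0.423661470413208, -0.37722519040107727), (0.10128132253885269, 0.03716740384697914), 19.69359588623047)
0.68 [356.2, 94.5, 75.8, 32.0] ((0.5883153080940247, -0.3585538864135742), (0.03558800742030144, 0.10070816427469254), 85.19725799560547)
0.65 [227.2, 8.0, 81.4, 33.6] ((0.42898714542388916, -0.252446711063385), (0.037146054208278656, 0.09834128618240356), 88.09261322021484)
0.77 [124.0, 268.6] [ 0.42113759 -0.37300969  0.        ]
0.64 [107.8, 394.7] [ 0.5898636  -0.35770986  0.        ]
0.61 [22.7, 267.5] [ 0.4288563  -0.24912147  0.        ]
```

View pics/w2.png

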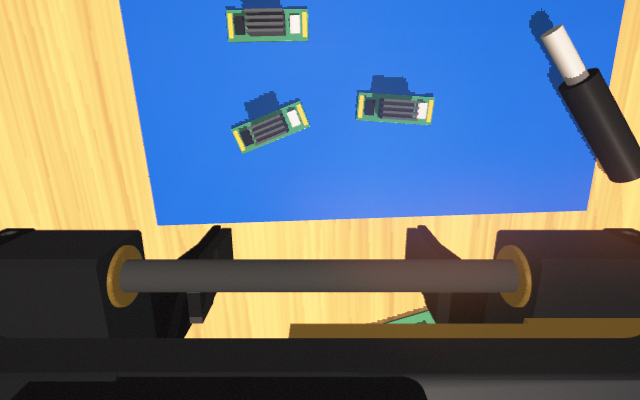

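```bash
python3 -m jog '[{"tx":0,"ty":0,"tz":0,"roll":0.05,"jaw":0.65},{"tx":2,"ty":3.3,"tz":3,"roll":0,"jaw":0.65},{"tx":2,"ty":3.3,"tz":3,"roll":0,"jaw":0.65},{"tx":1.9,"ty":3.3,"tz":3,"roll":0,"jaw":0.65},{"tx":0,"ty":0,"tz":4,"roll":0,"jaw":0.65},{"tx":0,"ty":0,"tz":4,"roll":0,"jaw":0.65},{"tx":0,"ty":0,"tz":4,"roll":0,"jaw":0.65},{"tx":0,"ty":0,"tz":0,"roll":0,"jaw":0.65}]'
```

```text
time_s: 4.8
position: [0.5792, -0.3497, 0.1125]
tcp_rot: [[0.084, 0.996, -0.013], [0.996, -0.084, 0.011], [0.009, -0.014, -1.0]]
force: [-1.1, 0.5, -0.4]
opening: 0.65
grasp_force: 0.0
```

```bash
python3 -m jog '[{"tx":0,"ty":0,"tz":0,"roll":0,"jaw":0.65},{"tx":0,"ty":0,"tz":0,"roll":0,"jaw":0.65},{"tx":0,"ty":0,"tz":0,"roll":0,"jaw":0.65}]'; python3 -c "
from rig import *;s=read_state();print(s['qvel'],s['tcp_rot'],s['position'])"
```

```text
time_s: 5.1
position: [0.5858, -0.3548, 0.1226]
tcp_rot: [[0.084, 0.996, 0.004], [0.996, -0.084, -0.003], [-0.003, 0.004, -1.0]]
force: [-0.4, -0.7, 0.3]
opening: 0.652
grasp_force: 0.0
[ 0.17418784  0.09777577  0.16500999  0.01176918 -0.07364978  0.0633401 ] [[ 0.08415233  0.99644552  0.00383496]
 [ 0.99644837 -0.08413972 -0.00333907]
 [-0.00300452  0.00410233 -0.99998707]] [ 0.58578449 -0.35479064  0.12259762]
```

```bash
python3 -m jog '[{"tx":-0.2,"ty":0.15,"tz":3,"roll":0,"jaw":0.65},{"tx":0,"ty":0,"tz":3,"roll":0,"jaw":0.65},{"tx":0,"ty":0,"tz":2,"roll":0,"jaw":0.65},{"tx":0,"ty":0,"tz":1,"roll":0,"jaw":0.65},{"tx":0,"ty":0,"tz":0.3,"roll":0,"jaw":0.65},{"tx":0,"ty":0,"tz":0,"roll":0,"jaw":0.65},{"tx":0,"ty":0,"tz":0,"roll":0,"jaw":0.65},{"tx":0,"ty":0,"tz":0,"roll":0,"jaw":0.65}]'
```

```text
time_s: 5.9
position: [0.5868, -0.3563, 0.028]
tcp_rot: [[0.084, 0.996, 0.002], [0.996, -0.084, -0.002], [-0.001, 0.002, -1.0]]
force: [-0.0, 0.6, 0.4]
opening: 0.647
grasp_force: 0.0
```

```bash
python3 -m jog '[{"tx":0,"ty":0,"tz":0,"roll":0,"jaw":0.2},{"tx":0,"ty":0,"tz":0,"roll":0,"jaw":0.2},{"tx":0,"ty":0,"tz":0,"roll":0,"jaw":0.2},{"tx":0,"ty":0,"tz":0,"roll":0,"jaw":0.2},{"tx":0,"ty":0,"tz":0,"roll":0,"jaw":0.2}]'
python3 -m jog '[{"tx":0,"ty":0,"tz":-2,"roll":0,"jaw":0.2},{"tx":0,"ty":0,"tz":-5,"roll":0,"jaw":0.2},{"tx":0,"ty":-0.2,"tz":-5,"roll":0,"jaw":0.2},{"tx":2.5,"ty":-3,"tz":-3,"roll":0,"jaw":0.2},{"tx":4,"ty":-1.5,"tz":-2,"roll":0,"jaw":0.2},{"tx":4,"ty":-1,"tz":-2,"roll":0,"jaw":0.2},{"tx":4,"ty":-1,"tz":0,"roll":-0.08,"jaw":0.2},{"tx":0,"ty":0,"tz":0,"roll":0,"jaw":0.2}]'
python3 -m jog '[{"tx":0,"ty":0,"tz":0,"roll":0,"jaw":0.2},{"tx":0,"ty":0,"tz":0,"roll":0,"jaw":0.2},{"tx":0,"ty":0,"tz":0,"roll":0,"jaw":0.2},{"tx":0,"ty":0,"tz":0,"roll":0,"jaw":0.2}]'
cat > clamp.py <<'E'
from h import *
def look(name,save_as=None):
    s=read_state(); w=capture(name); M=pose(w,s)
    if save_as: save(w,save_as)
    for t,z in [('corner',.03),('jaw_face',.03),('wheel_axis',.075),('crank_grip',.1)]:
        for r in landmark_of(name,t)[:2]:
            if r['p']>.3: print(t,round(r['p'],2),np.round(r['point'],1),np.round(onplane(w,M,*r['point'],z),4))
    return s,w,M
E
python3 - <<'E'
from clamp import *
s,w,M=look('wrist','w3');print(s['position'],s['tcp_rot'])
E
```

```text
time_s: 6.4
position: [0.5866, -0.356, 0.0272]
tcp_rot: [[0.084, 0.996, 0.001], [0.996, -0.084, -0.001], [-0.001, 0.001, -1.0]]
force: [0.4, 0.2, 3.4]
opening: 0.503
grasp_force: 30.0
time_s: 7.2
position: [0.5286, -0.1998, 0.2165]
tcp_rot: [[-0.001, 1.0, -0.005], [1.0, 0.001, 0.004], [0.004, -0.005, -1.0]]
force: [-0.2, -0.8, -2.0]
opening: 0.498
grasp_force: 30.0
time_s: 7.6
position: [0.5315, -0.2067, 0.216]
tcp_rot: [[0.006, 1.0, -0.0], [1.0, -0.006, 0.0], [0.0, -0.0, -1.0]]
force: [0.2, -0.6, -0.7]
opening: 0.502
grasp_force: 30.0
corner 0.66 [ 50.8 391. ] [ 0.5954 -0.0963  0.03  ]
[ 0.53152763 -0.20668521  0.21597595] [[ 5.52654735e-03  9.99984618e-01 -4.69699890e-04]
 [ 9.99984713e-01 -5.52646424e-03  1.78061213e-04]
 [ 1.75462695e-04 -4.70676774e-04 -9.99999874e-01]]
```

View pics/w3.png

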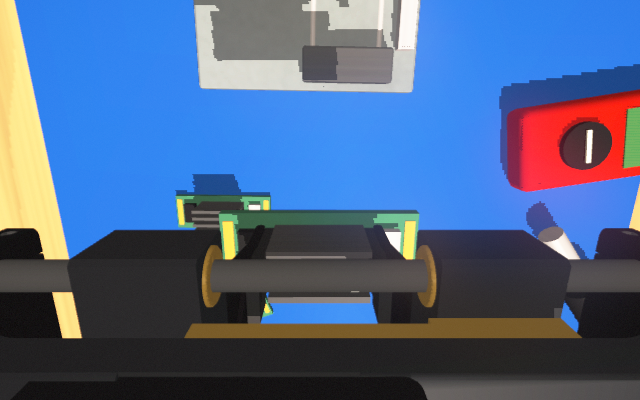

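```bash
python3 - <<'E'
from h import *
s=read_state(); w=capture('wrist'); M=pose(w,s)
a=onplane(w,M,88,201,.03);b=onplane(w,M,92,413.5,.03)
print(a,b,np.degrees(np.arctan2(b[1]-a[1],b[0]-a[0])),np.linalg.norm(b-a))
E
python3 -m jog '[{"tx":0,"ty":0,"tz":-4,"roll":0,"jaw":0.2},{"tx":1,"ty":0,"tz":-4,"roll":0,"jaw":0.2},{"tx":2,"ty":0,"tz":-4,"roll":0,"jaw":0.2},{"tx":2,"ty":0,"tz":-2,"roll":0,"jaw":0.2},{"tx":0,"ty":0,"tz":0,"roll":0,"jaw":0.2},{"tx":0,"ty":0,"tz":0,"roll":0,"jaw":0.2},{"tx":0,"ty":0,"tz":0,"roll":0,"jaw":0.2},{"tx":0,"ty":0,"tz":0,"roll":0,"jaw":0.2}]'
python3 - <<'E'
from clamp import *
s,w,M=look('wrist','w4');print(s['position'],s['tcp_rot'])
E
```

```text
[ 0.42468886 -0.12608548  0.03      ] [ 0.61752482 -0.13044505  0.03      ] -1.2951026655694255 0.19288523291543755
time_s: 8.7
position: [0.531, -0.156, 0.3548]
tcp_rot: [[0.005, 1.0, -0.003], [1.0, -0.005, 0.001], [0.001, -0.003, -1.0]]
force: [0.2, -0.2, -1.1]
opening: 0.503
grasp_force: 3.0
corner 0.68 [105.7 370.8] [ 0.5978 -0.0952  0.03  ]
[ 0.53097702 -0.15600408  0.3547535 ] [[ 0.00492633  0.99998308 -0.00309258]
 [ 0.99998697 -0.00492217  0.00135356]
 [ 0.00133831 -0.00309921 -0.9999943 ]]
```

View pics/w4.png

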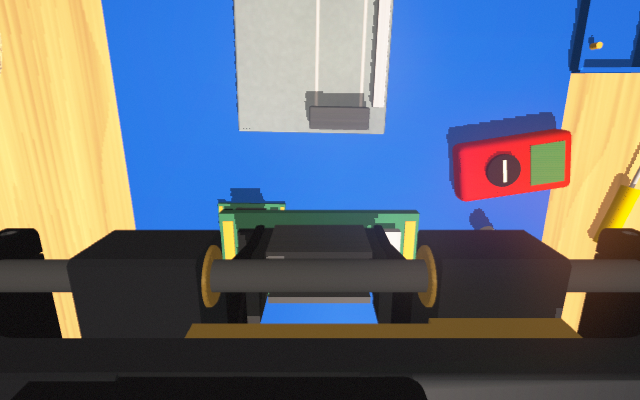

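```bash
python3 - <<'E'
from h import *
s=read_state(); w=capture('wrist'); M=pose(w,s); print(s['grasp_force'],s['position'])
save(w,'w5')
g=cv2.cvtColor(w['img'],cv2.COLOR_RGB2HSV)
# bed left edge: per row first low-saturation col
L=[];R=[]
for r in range(5,125,3):
    row=g[r,:,1]; 
    c=np.nonzero((row[200:460]<60)&(g[r,200:460,2]>90))[0]
    if len(c): L.append(onplane(w,M,r,200+c[0]-.5,.03)[:2]); R.append(onplane(w,M,r,200+c[-1]+.5,.03)[:2])
for X in (L,R):
    X=np.array(X); k=np.polyfit(X[:,1],X[:,0],1); res=X[:,0]-np.polyval(k,X[:,1]); ok=abs(res)<.003; k=np.polyfit(X[ok,1],X[ok,0],1)
    print(ok.mean(),'yaw',np.degrees(np.arctan(-k[0])),'x at y=-.1',np.polyval(k,-.1))
B=[]
for c in range(245,300,3):
    col=g[60:180,c,1]; v=np.nonzero(col<60)[0]; B.append(onplane(w,M,60+v[-1]+.5,c,.03)[:2])
B=np.array(B); k=np.polyfit(B[:,0],B[:,1],1); print('front edge yaw',np.degrees(np.arctan(k[0])))
E
python3 -m jog '[{"tx":0,"ty":0,"tz":0,"roll":0,"jaw":0.2}]'
```

```text
29.99984469730407 [ 0.53149652 -0.15590494  0.35586478]
1.0 yaw -1.356906350878636 x at y=-.1 0.42365900987243094
1.0 yaw -1.4415058869093145 x at y=-.1 0.6169338325586635
front edge yaw -1.7099588318627446
time_s: 9.1
position: [0.5316, -0.1557, 0.3563]
tcp_rot: [[0.004, 1.0, -0.0], [1.0, -0.004, 0.0], [0.0, -0.0, -1.0]]
force: [0.4, 0.5, -1.3]
opening: 0.504
grasp_force: 30.0
```

```bash
python3 -m jog '[{"tx":2,"ty":0.3,"tz":4,"roll":0.021,"jaw":0.2},{"tx":3,"ty":0.3,"tz":4,"roll":0,"jaw":0.2},{"tx":2.5,"ty":0.3,"tz":4,"roll":0,"jaw":0.2},{"tx":1,"ty":0.17,"tz":4,"roll":0,"jaw":0.2},{"tx":0,"ty":0,"tz":4,"roll":0,"jaw":0.2},{"tx":0,"ty":0,"tz":4,"roll":0,"jaw":0.2},{"tx":0,"ty":0,"tz":0,"roll":0,"jaw":0.2},{"tx":0,"ty":0,"tz":0,"roll":0,"jaw":0.2}]' |head -1
python3 -m jog '[{"tx":0,"ty":0,"tz":0,"roll":0,"jaw":0.2},{"tx":0,"ty":0,"tz":0,"roll":0,"jaw":0.2},{"tx":0,"ty":0,"tz":0,"roll":0,"jaw":0.2}]'
python3 - <<'E'
from h import *
s=read_state(); w=capture('wrist'); save(w,'w6');print(s['tcp_rot'],s['position'])
E
```

```text
time_s: 9.9
time_s: 10.2
position: [0.5452, -0.0713, 0.1185]
tcp_rot: [[0.025, 1.0, 0.004], [1.0, -0.025, -0.001], [-0.001, 0.004, -1.0]]
force: [0.3, -0.2, -1.9]
opening: 0.502
grasp_force: 30.0
[[ 0.0251184   0.99967756  0.00372029]
 [ 0.99968378 -0.0251138  -0.00127787]
 [-0.00118403  0.00375121 -0.99999226]] [ 0.54516205 -0.07129881  0.11854435]
```

View pics/w6.png

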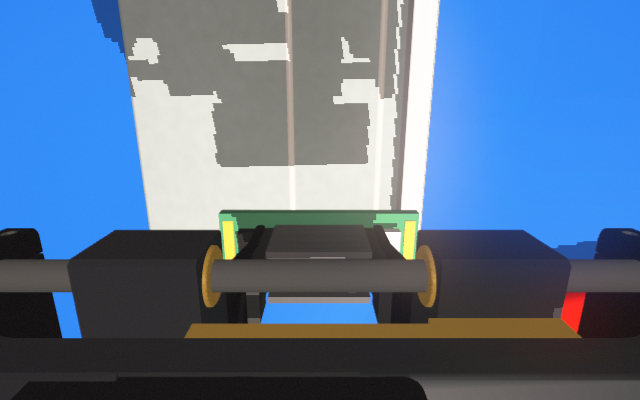

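```bash
cat > held.py <<'E'
import cv2
from h import *
# edge of held board in tool frame; board top at tool z = dz
def held(w,dz):
    T=np.array(w['tool_from_camera']); f=K(w)
    img=cv2.cvtColor(w['img'],cv2.COLOR_RGB2HSV)
    m=((img[...,0]>55)&(img[...,0]<90)&(img[...,1]>80))
    m[:195]=0;m[225:]=0; ys,xs=np.nonzero(m[:, :])
    tp=[];
    for c in range(240,400,10):
        v=np.nonzero(m[:,c])[0]
        if len(v): tp.append((v[0],c))
    def on(r,c):
        d=T[:3,:3]@np.array([(c-w['cx'])/f,-(r-w['cy'])/f,-1]); o=T[:3,3]; return o+d*(dz-o[2])/d[2]
    P=np.array([on(r-.5,c) for r,c in tp]); k=np.polyfit(P[:,1],P[:,0],1)
    l,rr=on(212,xs.min()-.5),on(212,xs.max()+.5)
    print('front edge tool x',P[:,0].mean(),'->centre',P[:,0].mean()-.018,'slope deg',np.degrees(np.arctan(k[0])),'ends tool y',l[1],rr[1])
E
python3 - <<'E'
from held import *
w=capture('wrist'); held(w,.0272-.006)
E
```

```text
front edge tool x 0.01535311741544068 ->centre -0.002646882584559319 slope deg -2.1259994397667037 ends tool y -0.05008883297197286 0.04933154694931524
```

```bash
python3 -m jog '[{"tx":0.2,"ty":0,"tz":2.5,"roll":0,"jaw":0.2},{"tx":0,"ty":0,"tz":2,"roll":0,"jaw":0.2},{"tx":0,"ty":0,"tz":1,"roll":0,"jaw":0.2},{"tx":0,"ty":0,"tz":0.3,"roll":0,"jaw":0.2},{"tx":0,"ty":0,"tz":0.2,"roll":0,"jaw":0.2},{"tx":0,"ty":0,"tz":0,"roll":0,"jaw":0.2},{"tx":0,"ty":0,"tz":0,"roll":0,"jaw":0.2},{"tx":0,"ty":0,"tz":0,"roll":0,"jaw":0.2}]'
```

```text
time_s: 11.1
position: [0.5446, -0.069, 0.0571]
tcp_rot: [[0.025, 1.0, 0.001], [1.0, -0.025, -0.0], [-0.0, 0.001, -1.0]]
force: [0.6, -1.0, 0.3]
opening: 0.508
grasp_force: 30.0
```

```bash
python3 -m jog '[{"tx":0,"ty":0,"tz":0.1,"roll":0,"jaw":0.2},{"tx":0,"ty":0,"tz":0,"roll":0,"jaw":0.2},{"tx":0,"ty":0,"tz":0,"roll":0,"jaw":0.2}]' | grep -E 'pos|force'
python3 -m jog '[{"tx":0,"ty":0,"tz":0,"roll":0,"jaw":0.64},{"tx":0,"ty":0,"tz":0,"roll":0,"jaw":0.64},{"tx":0,"ty":0,"tz":0,"roll":0,"jaw":0.64},{"tx":0,"ty":0,"tz":-3,"roll":0,"jaw":0.64},{"tx":0,"ty":0,"tz":-4,"roll":0,"jaw":0.64},{"tx":0,"ty":0,"tz":-4,"roll":0,"jaw":0.64},{"tx":-3,"ty":0,"tz":-4,"roll":0,"jaw":0.64},{"tx":-4,"ty":0,"tz":-1,"roll":0,"jaw":0.64}]' | grep -E 'pos|force'
python3 -m jog '[{"tx":-4,"ty":-1,"tz":0,"roll":0,"jaw":0.64},{"tx":-4,"ty":-1,"tz":0,"roll":0,"jaw":0.64},{"tx":-4,"ty":-2,"tz":0,"roll":0,"jaw":0.64},{"tx":-4,"ty":-2,"tz":0,"roll":0,"jaw":0.64},{"tx":-2,"ty":-2,"tz":0,"roll":0,"jaw":0.64},{"tx":0,"ty":0,"tz":0,"roll":0,"jaw":0.64},{"tx":0,"ty":0,"tz":0,"roll":0,"jaw":0.64},{"tx":0,"ty":0,"tz":0,"roll":0,"jaw":0.64}]'
cat > mods.py <<'E'
from h import *
def mods(name,sv=None,zt=.006,C=None):
    s=read_state(); w=capture(name); M=pose(w,s)
    if sv: save(w,sv)
    print(np.round(s['position'],4), 'tool yaw',np.degrees(np.arctan2(s['tcp_rot'][1][0],s['tcp_rot'][0][0])))
    for r in trace(name,'module0')[:5]:
        if r['p']<.3: continue
        ys,xs=np.nonzero(r['pixels'])
        P=np.array([onplane(w,M,y,x,zt)[:2] for y,x in zip(ys,xs)],np.float32)
        print(round(r['p'],2),np.int32(r['bbox']),[np.round(v,4) for v in cv2.minAreaRect(P)])
    for r in landmark_of(name,'module0')[:5]: 
        if r['p']>.3: print('lm',round(r['p'],2),np.round(r['point'],0),np.round(onplane(w,M,*r['point'],zt-.006),4))
E
python3 -c "
from mods import *
mods('wrist','w7')"
```

```text
position: [0.5446, -0.069, 0.0571]
force: [-1.1, 0.7, 8.2]
grasp_force: 30.0
position: [0.5446, -0.1388, 0.2202]
force: [1.9, 0.5, 0.1]
grasp_force: 0.0
time_s: 13.0
position: [0.4583, -0.3158, 0.2154]
tcp_rot: [[0.024, 1.0, -0.0], [1.0, -0.024, 0.001], [0.001, -0.0, -1.0]]
force: [0.0, -0.1, 0.0]
opening: 0.638
grasp_force: 0.0
[ 0.4583 -0.3158  0.2154] tool yaw 88.6141337202998
0.9 [238 191  99  63] [array([ 0.4247, -0.3792]), array([0.1006, 0.0441]), np.float64(19.7598)]
0.78 [238  87 100  39] [array([ 0.4287, -0.2527]), array([0.0372, 0.1   ]), np.float64(88.6179)]
lm 0.94 [106. 291.] [ 0.4322 -0.2525  0.    ]
lm 0.68 [224. 289.] [ 0.4237 -0.3779  0.    ]
```

```bash
python3 -m jog '[{"tx":3.2,"ty":-1.6,"tz":3,"roll":0,"jaw":0.64},{"tx":3,"ty":-1.5,"tz":3.5,"roll":0,"jaw":0.64},{"tx":0,"ty":0,"tz":4,"roll":0,"jaw":0.64},{"tx":0,"ty":0,"tz":3,"roll":0,"jaw":0.64},{"tx":0,"ty":0,"tz":0,"roll":0,"jaw":0.64},{"tx":0,"ty":0,"tz":0,"roll":0,"jaw":0.64},{"tx":0,"ty":0,"tz":0,"roll":0,"jaw":0.64},{"tx":0,"ty":0,"tz":0,"roll":0,"jaw":0.64}]'
python3 -m jog '[{"tx":0,"ty":0,"tz":2.5,"roll":0,"jaw":0.64},{"tx":0,"ty":0,"tz":2,"roll":0,"jaw":0.64},{"tx":0,"ty":0,"tz":0.7,"roll":0,"jaw":0.64},{"tx":0,"ty":0,"tz":0,"roll":0,"jaw":0.64},{"tx":0,"ty":0,"tz":0,"roll":0,"jaw":0.64},{"tx":0,"ty":0,"tz":0,"roll":0,"jaw":0.64},{"tx":0,"ty":0,"tz":0,"roll":0,"jaw":0.64}]'
```

```text
time_s: 13.95
position: [0.4295, -0.2548, 0.0822]
tcp_rot: [[0.025, 1.0, 0.003], [1.0, -0.025, -0.003], [-0.002, 0.003, -1.0]]
force: [-0.2, 0.7, -0.8]
opening: 0.642
grasp_force: 0.0
time_s: 14.65
position: [0.4288, -0.2544, 0.0294]
tcp_rot: [[0.025, 1.0, 0.001], [1.0, -0.025, -0.001], [-0.001, 0.001, -1.0]]
force: [0.4, -0.1, 0.0]
opening: 0.636
grasp_force: 0.0
```

```bash
python3 -m jog '[{"tx":0,"ty":0,"tz":0,"roll":0,"jaw":0.2},{"tx":0,"ty":0,"tz":0,"roll":0,"jaw":0.2},{"tx":0,"ty":0,"tz":0,"roll":0,"jaw":0.2},{"tx":0,"ty":0,"tz":0,"roll":0,"jaw":0.2},{"tx":0,"ty":0,"tz":-2,"roll":0,"jaw":0.2},{"tx":0,"ty":0,"tz":-4,"roll":0,"jaw":0.2},{"tx":1,"ty":0,"tz":-4,"roll":0,"jaw":0.2},{"tx":3,"ty":1.5,"tz":-1,"roll":0,"jaw":0.2}]' | grep -E 'pos|force'
python3 -m jog '[{"tx":3.5,"ty":1.8,"tz":0,"roll":0,"jaw":0.2},{"tx":3.5,"ty":1.8,"tz":0,"roll":0,"jaw":0.2},{"tx":3.5,"ty":2,"tz":0,"roll":0,"jaw":0.2},{"tx":3.5,"ty":2,"tz":0,"roll":0,"jaw":0.2},{"tx":3,"ty":1.5,"tz":0,"roll":0,"jaw":0.2},{"tx":1.4,"ty":0.5,"tz":0,"roll":0,"jaw":0.2},{"tx":0,"ty":0,"tz":0,"roll":0,"jaw":0.2},{"tx":0,"ty":0,"tz":0,"roll":0,"jaw":0.2}]' | grep pos
python3 -m jog '[{"tx":0,"ty":0,"tz":0,"roll":0,"jaw":0.2},{"tx":0,"ty":0,"tz":0,"roll":0,"jaw":0.2},{"tx":0,"ty":0,"tz":0,"roll":0,"jaw":0.2},{"tx":0,"ty":0,"tz":0,"roll":0,"jaw":0.2}]'
cat >> held.py <<'E'
def cc(p,C=(0.5978,-0.0953),y=-1.45):
    a=np.radians(y); d=np.array(p[:2])-C; return np.array([d[0]*np.cos(a)+d[1]*np.sin(a),-d[0]*np.sin(a)+d[1]*np.cos(a)])
E
python3 - <<'E'
from held import *
s=read_state();w=capture('wrist'); held(w,.0290-.006); print(cc(s['position']),s['position'])
E
```

```text
position: [0.4456, -0.2172, 0.1419]
force: [0.9, -1.1, -1.1]
grasp_force: 30.0
position: [0.5441, -0.0333, 0.1382]
time_s: 16.65
position: [0.5448, -0.0336, 0.1386]
tcp_rot: [[0.026, 1.0, -0.0], [1.0, -0.026, -0.0], [-0.0, -0.0, -1.0]]
force: [0.3, -0.1, -1.4]
opening: 0.503
grasp_force: 30.0
front edge tool x 0.019107159235269153 ->centre 0.0011071592352691548 slope deg -1.52681422754693 ends tool y -0.050131417434004746 0.04987322285001128
[-0.05452704  0.06036523] [ 0.54481794 -0.03357431  0.13862617]
```

```bash
python3 -m jog '[{"tx":0,"ty":0.1,"tz":3,"roll":0,"jaw":0.2},{"tx":0,"ty":0,"tz":2.5,"roll":0,"jaw":0.2},{"tx":0,"ty":0,"tz":1.5,"roll":0,"jaw":0.2},{"tx":0,"ty":0,"tz":0.7,"roll":0,"jaw":0.2},{"tx":0,"ty":0,"tz":0.2,"roll":0,"jaw":0.2},{"tx":0,"ty":0,"tz":0,"roll":0,"jaw":0.2},{"tx":0,"ty":0,"tz":0.1,"roll":0,"jaw":0.2},{"tx":0,"ty":0,"tz":0,"roll":0,"jaw":0.2}]'
python3 -m jog '[{"tx":0,"ty":0,"tz":0,"roll":0,"jaw":0.2},{"tx":0,"ty":0,"tz":0,"roll":0,"jaw":0.2}]'
```

```text
time_s: 17.5
position: [0.5465, -0.033, 0.0593]
tcp_rot: [[0.025, 1.0, 0.002], [1.0, -0.025, -0.0], [-0.0, 0.002, -1.0]]
force: [-0.0, -0.0, -1.4]
opening: 0.505
grasp_force: 30.0
time_s: 17.7
position: [0.5462, -0.0329, 0.059]
tcp_rot: [[0.025, 1.0, 0.001], [1.0, -0.025, -0.0], [-0.0, 0.001, -1.0]]
force: [0.1, -0.4, -1.0]
opening: 0.505
grasp_force: 30.0
```

```bash
python3 -m jog '[{"tx":0,"ty":0,"tz":0.12,"roll":0,"jaw":0.2},{"tx":0,"ty":0,"tz":0,"roll":0,"jaw":0.2},{"tx":0,"ty":0,"tz":0,"roll":0,"jaw":0.64},{"tx":0,"ty":0,"tz":0,"roll":0,"jaw":0.64},{"tx":0,"ty":0,"tz":0,"roll":0,"jaw":0.64},{"tx":0,"ty":0,"tz":-3,"roll":0,"jaw":0.64},{"tx":0,"ty":0,"tz":-4,"roll":0,"jaw":0.64},{"tx":0,"ty":0,"tz":-4,"roll":0,"jaw":0.64}]' | grep -E 'pos|force'
python3 -m jog '[{"tx":-4,"ty":-1.5,"tz":-2,"roll":0,"jaw":0.64},{"tx":-4.5,"ty":-1.5,"tz":-2,"roll":0,"jaw":0.64},{"tx":-4.5,"ty":-1.5,"tz":-1,"roll":0,"jaw":0.64},{"tx":-4.5,"ty":-1.5,"tz":0,"roll":0,"jaw":0.64},{"tx":-4.5,"ty":-1.1,"tz":0,"roll":0,"jaw":0.64},{"tx":-4.5,"ty":-1,"tz":0,"roll":0,"jaw":0.64},{"tx":-4.5,"ty":0,"tz":0,"roll":0,"jaw":0.64},{"tx":-2.5,"ty":0,"tz":0,"roll":0,"jaw":0.64}]' | grep pos
python3 -m jog '[{"tx":0,"ty":0,"tz":0,"roll":-0.123,"jaw":0.64},{"tx":0,"ty":0,"tz":0,"roll":-0.123,"jaw":0.64},{"tx":0,"ty":0,"tz":0,"roll":-0.123,"jaw":0.64},{"tx":0,"ty":0,"tz":0,"roll":0,"jaw":0.64},{"tx":0,"ty":0,"tz":0,"roll":0,"jaw":0.64}]' | grep pos
python3 -c "
from mods import *
mods('wrist','w8')"
```

```text
position: [0.5453, -0.0327, 0.1677]
force: [-0.0, 0.0, -0.1]
grasp_force: 0.0
position: [0.4565, -0.3685, 0.2167]
position: [0.457, -0.3643, 0.2165]
[ 0.457  -0.3643  0.2165] tool yaw 109.56076098000085
0.87 [235 151  97  40] [array([ 0.4232, -0.378 ]), array([0.0991, 0.0399]), np.float64(20.3322)]
lm 0.87 [168. 283.] [ 0.4212 -0.3767  0.    ]
```

```bash
python3 -m jog '[{"tx":-0.15,"ty":-1.8,"tz":3,"roll":-0.007,"jaw":0.64},{"tx":0,"ty":-1.8,"tz":3.5,"roll":0,"jaw":0.64},{"tx":0,"ty":0,"tz":4,"roll":0,"jaw":0.64},{"tx":0,"ty":0,"tz":3,"roll":0,"jaw":0.64},{"tx":0,"ty":0,"tz":0,"roll":0,"jaw":0.64},{"tx":0,"ty":0,"tz":0,"roll":0,"jaw":0.64},{"tx":0,"ty":0,"tz":0,"roll":0,"jaw":0.64},{"tx":0,"ty":0,"tz":0,"roll":0,"jaw":0.64}]'|grep pos
python3 -m jog '[{"tx":0,"ty":0,"tz":2.5,"roll":0,"jaw":0.64},{"tx":0,"ty":0,"tz":2,"roll":0,"jaw":0.64},{"tx":0,"ty":0,"tz":0.7,"roll":0,"jaw":0.64},{"tx":0,"ty":0,"tz":0,"roll":0,"jaw":0.64},{"tx":0,"ty":0,"tz":0,"roll":0,"jaw":0.64},{"tx":0,"ty":0,"tz":0,"roll":0,"jaw":0.64},{"tx":0,"ty":0,"tz":0,"roll":0,"jaw":0.64}]'
```

```text
position: [0.4248, -0.3791, 0.0838]
time_s: 21.45
position: [0.4242, -0.3787, 0.0308]
tcp_rot: [[-0.344, 0.939, 0.001], [0.939, 0.344, -0.002], [-0.002, 0.001, -1.0]]
force: [-0.3, 0.0, 0.6]
opening: 0.637
grasp_force: 0.0
```

```bash
python3 -m jog '[{"tx":0,"ty":0,"tz":0,"roll":0,"jaw":0.2},{"tx":0,"ty":0,"tz":0,"roll":0,"jaw":0.2},{"tx":0,"ty":0,"tz":0,"roll":0,"jaw":0.2},{"tx":0,"ty":0,"tz":0,"roll":0,"jaw":0.2},{"tx":0,"ty":0,"tz":-2,"roll":0,"jaw":0.2},{"tx":0,"ty":0,"tz":-4,"roll":0.126,"jaw":0.2},{"tx":0,"ty":0,"tz":-4,"roll":0.125,"jaw":0.2},{"tx":0,"ty":0,"tz":-1,"roll":0.125,"jaw":0.2}]' | grep -E 'pos|force'
python3 -m jog '[{"tx":4.5,"ty":1,"tz":0,"roll":0,"jaw":0.2},{"tx":4.5,"ty":1.5,"tz":0,"roll":0,"jaw":0.2},{"tx":4.5,"ty":1.5,"tz":0,"roll":0,"jaw":0.2},{"tx":4.5,"ty":1.5,"tz":0,"roll":0,"jaw":0.2},{"tx":4.5,"ty":1.5,"tz":0,"roll":0,"jaw":0.2},{"tx":4.5,"ty":1.5,"tz":0,"roll":0,"jaw":0.2},{"tx":4.5,"ty":1.5,"tz":0,"roll":0,"jaw":0.2},{"tx":4.5,"ty":1.2,"tz":0,"roll":0,"jaw":0.2}]' | grep pos
python3 -m jog '[{"tx":2.9,"ty":0,"tz":0,"roll":0,"jaw":0.2},{"tx":0,"ty":0,"tz":0,"roll":0,"jaw":0.2},{"tx":0,"ty":0,"tz":0,"roll":0,"jaw":0.2},{"tx":0,"ty":0,"tz":0,"roll":0,"jaw":0.2},{"tx":0,"ty":0,"tz":0,"roll":0,"jaw":0.2},{"tx":0,"ty":0,"tz":0,"roll":0,"jaw":0.2}]'
python3 - <<'E'
from held import *
s=read_state();w=capture('wrist'); save(w,'w9');held(w,.0305-.006); print(cc(s['position']),s['position'])
E
```

```text
position: [0.4251, -0.3799, 0.1436]
force: [0.4, -0.3, -2.0]
grasp_force: 30.0
position: [0.5451, -0.0192, 0.1395]
time_s: 23.65
position: [0.5455, 0.0067, 0.1398]
tcp_rot: [[0.027, 1.0, -0.0], [1.0, -0.027, -0.0], [-0.0, -0.0, -1.0]]
force: [0.1, 0.4, -1.6]
opening: 0.503
grasp_force: 30.0
front edge tool x 0.0190297806591991 ->centre 0.0010297806591991025 slope deg -0.9734642230387665 ends tool y -0.050580489127136884 0.04981843009809418
[-0.0549079   0.10062987] [0.54545608 0.00668707 0.13980771]
```

```bash
python3 -m jog '[{"tx":0,"ty":0.1,"tz":3,"roll":0,"jaw":0.2},{"tx":0,"ty":0,"tz":2.5,"roll":0,"jaw":0.2},{"tx":0,"ty":0,"tz":1.5,"roll":0,"jaw":0.2},{"tx":0,"ty":0,"tz":0.7,"roll":0,"jaw":0.2},{"tx":0,"ty":0,"tz":0.2,"roll":0,"jaw":0.2},{"tx":0,"ty":0,"tz":0.1,"roll":0,"jaw":0.2},{"tx":0,"ty":0,"tz":0,"roll":0,"jaw":0.2},{"tx":0,"ty":0,"tz":0,"roll":0,"jaw":0.2}]' | grep -E 'pos|force'
python3 -m jog '[{"tx":0,"ty":0,"tz":0.1,"roll":0,"jaw":0.2},{"tx":0,"ty":0,"tz":0,"roll":0,"jaw":0.2},{"tx":0,"ty":0,"tz":0,"roll":0,"jaw":0.64},{"tx":0,"ty":0,"tz":0,"roll":0,"jaw":0.64},{"tx":0,"ty":0,"tz":0,"roll":0,"jaw":0.64},{"tx":0,"ty":0,"tz":-3,"roll":0,"jaw":0.64},{"tx":0,"ty":0,"tz":-4,"roll":0,"jaw":0.64},{"tx":0,"ty":0,"tz":-4,"roll":0,"jaw":0.64}]' | grep -E 'pos|force'
python3 -m jog '[{"tx":-3,"ty":0,"tz":-4,"roll":0,"jaw":0.64},{"tx":-4,"ty":0,"tz":-3,"roll":0,"jaw":0.64},{"tx":-4,"ty":0,"tz":-3,"roll":0,"jaw":0.64},{"tx":-4,"ty":0,"tz":-2,"roll":0,"jaw":0.64},{"tx":0,"ty":0,"tz":0,"roll":0,"jaw":0.64},{"tx":0,"ty":0,"tz":0,"roll":0,"jaw":0.64},{"tx":0,"ty":0,"tz":0,"roll":0,"jaw":0.64},{"tx":0,"ty":0,"tz":0,"roll":0,"jaw":0.64}]' | grep pos
python3 -c "
from mods import *
from clamp import *
from held import cc
mods('wrist','w10',.036)
look('wrist')"
```

```text
position: [0.547, 0.0078, 0.0606]
force: [-0.3, 0.3, -0.8]
grasp_force: 30.0
position: [0.5458, 0.008, 0.1693]
force: [0.7, 0.4, -0.0]
grasp_force: 0.0
position: [0.542, -0.1404, 0.2876]
[ 0.542  -0.1404  0.2876] tool yaw 88.65514534427379
0.82 [275  43  93  33] [array([ 0.5457, -0.0318]), array([0.036 , 0.0996]), np.float64(88.6332)]
0.8 [267  91  91  32] [array([ 0.5352, -0.076 ]), array([0.0362, 0.0997]), np.float64(88.6682)]
0.68 [272   0  96  41] [array([0.5468, 0.008 ]), array([0.0378, 0.1006]), np.float64(88.6155)]
lm 0.88 [ 20. 320.] [0.5456 0.0092 0.03  ]
lm 0.63 [107. 314.] [ 0.5371 -0.0796  0.03  ]
lm 0.62 [ 61. 323.] [ 0.5479 -0.0309  0.03  ]
corner 0.69 [119.7 366.3] [ 0.5966 -0.0951  0.03  ]
jaw_face 0.7 [119.9 370.2] [ 0.601  -0.0954  0.03  ]
wheel_axis 0.66 [116.4 367.6] [ 0.592  -0.0891  0.075 ]
crank_grip 0.68 [178.1 520.1] [ 0.7378 -0.15    0.1   ]
```

View pics/w10.png

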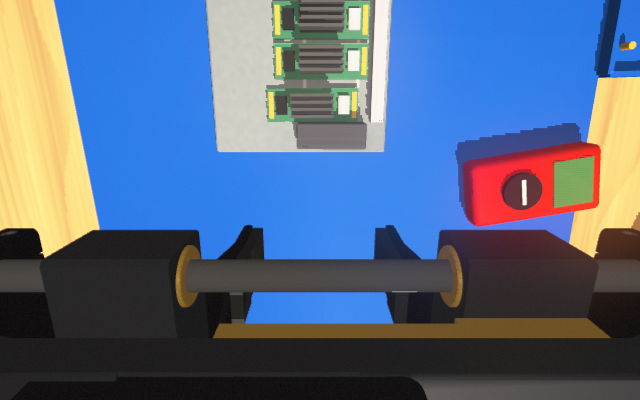

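```bash
python3 -m jog '[{"tx":4.8,"ty":-0.6,"tz":0,"roll":0,"jaw":0.64},{"tx":4.8,"ty":-0.6,"tz":0,"roll":0,"jaw":0.64},{"tx":4.8,"ty":-0.6,"tz":0,"roll":0,"jaw":0.64},{"tx":4.8,"ty":-0.6,"tz":0,"roll":0,"jaw":0.64},{"tx":4.8,"ty":-0.6,"tz":0,"roll":0,"jaw":0.64},{"tx":4.8,"ty":-0.5,"tz":0,"roll":0,"jaw":0.64},{"tx":4.8,"ty":-0.5,"tz":0,"roll":0,"jaw":0.64},{"tx":4.8,"ty":-0.5,"tz":0,"roll":0,"jaw":0.64}]' | grep pos
python3 -m jog '[{"tx":3.4,"ty":0,"tz":0,"roll":0,"jaw":0.64},{"tx":0,"ty":0,"tz":0,"roll":0,"jaw":0.64},{"tx":0,"ty":0,"tz":0,"roll":0,"jaw":0.64},{"tx":0,"ty":0,"tz":0,"roll":0,"jaw":0.64},{"tx":0,"ty":0,"tz":0,"roll":0,"jaw":0.64}]'
cat > edge.py <<'E'
from h import *
def edge(name,sv=None,zs=.006):
    s=read_state(); w=capture(name); M=pose(w,s)
    if sv: save(w,sv)
    print(np.round(s['position'],4), 'tool yaw',np.degrees(np.arctan2(s['tcp_rot'][1][0],s['tcp_rot'][0][0])))
    for t,z in (('straightedge',zs),('pad',.003)):
        for r in trace(name,t)[:2]:
            if r['p']<.3: continue
            ys,xs=np.nonzero(r['pixels'])
            P=np.array([onplane(w,M,y,x,z)[:2] for y,x in zip(ys,xs)],np.float32)
            print(t,round(r['p'],2),np.int32(r['bbox']),[np.round(v,4) for v in cv2.minAreaRect(P)])
    for r in landmark_of(name,'straightedge')[:2]: print('lm',round(r['p'],2),np.round(r['point'],0),np.round(onplane(w,M,*r['point'],zs-.006),4))
    # red grip bar (top z=+.040)
    h=cv2.cvtColor(w['img'],cv2.COLOR_RGB2HSV); m=(((h[...,0]<8)|(h[...,0]>172))&(h[...,1]>150)&(h[...,2]>90)).astype(np.uint8)
    if name=='wrist': m[225:]=0
    n,l,st,ce=cv2.connectedComponentsWithStats(m)
    for i in range(1,n):
        if st[i,4]<150: continue
        ys,xs=np.nonzero(l==i); P=np.array([onplane(w,M,y,x,zs+.034)[:2] for y,x in zip(ys,xs)],np.float32)
        print('red',st[i],[np.round(v,4) for v in cv2.minAreaRect(P)])
E
python3 -c "
from edge import *
edge('wrist','w11',.009)"
```

```text
position: [0.507, 0.2449, 0.289]
time_s: 27.8
position: [0.5084, 0.2755, 0.2888]
tcp_rot: [[0.027, 1.0, -0.0], [1.0, -0.027, -0.0], [-0.0, -0.0, -1.0]]
force: [-0.1, 1.0, -0.1]
opening: 0.637
grasp_force: 0.0
[0.5084 0.2755 0.2888] tool yaw 88.45290759470167
straightedge 0.9 [229  31 176  69] [array([0.5072, 0.3784]), array([0.0367, 0.2007]), np.float64(74.5866)]
pad 0.55 [195   0 232 132] [array([0.4985, 0.3802]), array([0.1111, 0.2608]), np.float64(79.5836)]
lm 0.91 [ 71. 320.] [0.5118 0.3766 0.003 ]
red [ 284   51   65   32 1071] [array([0.5081, 0.3776]), array([0.0166, 0.0688]), np.float64(74.4044)]
```

View pics/w11.png

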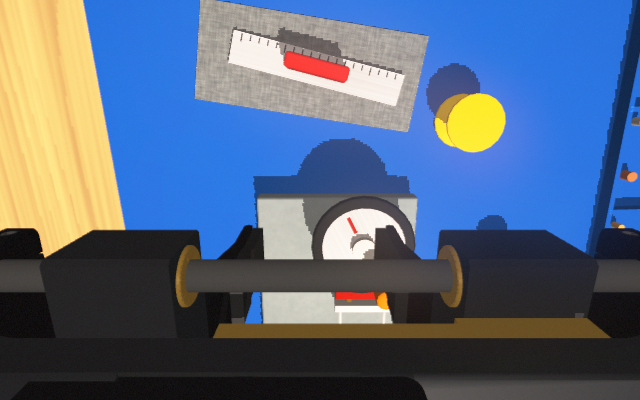

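```bash
python3 -m jog '[{"tx":5,"ty":-0.2,"tz":0,"roll":-0.1475,"jaw":0.5},{"tx":0,"ty":0,"tz":0,"roll":-0.1475,"jaw":0.5},{"tx":0,"ty":0,"tz":0,"roll":-0.1475,"jaw":0.5},{"tx":0,"ty":0,"tz":0,"roll":-0.1475,"jaw":0.5},{"tx":0,"ty":0,"tz":0,"roll":-0.1475,"jaw":0.5},{"tx":0,"ty":0,"tz":0,"roll":-0.1475,"jaw":0.5},{"tx":0,"ty":0,"tz":0,"roll":-0.1475,"jaw":0.5},{"tx":0,"ty":0,"tz":0,"roll":-0.1475,"jaw":0.5}]' | grep pos
python3 -m jog '[{"tx":0,"ty":0,"tz":0,"roll":-0.1475,"jaw":0.5},{"tx":1.4,"ty":3,"tz":2,"roll":0,"jaw":0.5},{"tx":0,"ty":2,"tz":4,"roll":0,"jaw":0.5},{"tx":0,"ty":0,"tz":4,"roll":0,"jaw":0.5},{"tx":0,"ty":0,"tz":0,"roll":0,"jaw":0.5},{"tx":0,"ty":0,"tz":0,"roll":0,"jaw":0.5},{"tx":0,"ty":0,"tz":0,"roll":0,"jaw":0.5},{"tx":0,"ty":0,"tz":0,"roll":0,"jaw":0.5}]'
```

```text
position: [0.5076, 0.3265, 0.2888]
time_s: 29.6
position: [0.5087, 0.3792, 0.1915]
tcp_rot: [[-0.964, 0.266, 0.004], [0.266, 0.964, 0.002], [-0.004, 0.003, -1.0]]
force: [0.3, 0.0, -0.1]
opening: 0.505
grasp_force: 0.0
```

Well centred (target 0.5075, 0.378). Descend to TCP z 0.032, grip, lift.

```bash
python3 -m jog '[{"tx":0.1,"ty":-0.1,"tz":4,"roll":0,"jaw":0.5},{"tx":0,"ty":0,"tz":4,"roll":0,"jaw":0.5},{"tx":0,"ty":0,"tz":4,"roll":0,"jaw":0.5},{"tx":0,"ty":0,"tz":2.5,"roll":0,"jaw":0.5},{"tx":0,"ty":0,"tz":1.3,"roll":0,"jaw":0.5},{"tx":0,"ty":0,"tz":0,"roll":0,"jaw":0.5},{"tx":0,"ty":0,"tz":0,"roll":0,"jaw":0.5},{"tx":0,"ty":0,"tz":0,"roll":0,"jaw":0.5}]' | grep pos
python3 -m jog '[{"tx":0,"ty":0,"tz":0,"roll":0,"jaw":0},{"tx":0,"ty":0,"tz":0,"roll":0,"jaw":0},{"tx":0,"ty":0,"tz":0,"roll":0,"jaw":0},{"tx":0,"ty":0,"tz":0,"roll":0,"jaw":0},{"tx":0,"ty":0,"tz":0,"roll":0,"jaw":0},{"tx":0,"ty":0,"tz":0,"roll":0,"jaw":0}]'
```

```text
position: [0.5075, 0.3789, 0.033]
time_s: 31.0
position: [0.5062, 0.3785, 0.0311]
tcp_rot: [[-0.964, 0.265, 0.001], [0.265, 0.964, 0.001], [-0.0, 0.001, -1.0]]
force: [-0.2, 0.7, 2.7]
opening: 0.18
grasp_force: 30.0
```

```bash
python3 -m jog '[{"tx":0,"ty":0,"tz":-2,"roll":0,"jaw":0},{"tx":0,"ty":0,"tz":-4,"roll":0,"jaw":0},{"tx":0,"ty":0,"tz":-4,"roll":0,"jaw":0},{"tx":0,"ty":0,"tz":-4,"roll":0,"jaw":0},{"tx":0,"ty":0,"tz":-4,"roll":0.14,"jaw":0},{"tx":0,"ty":0,"tz":0,"roll":0.14,"jaw":0},{"tx":0,"ty":0,"tz":0,"roll":0.14,"jaw":0},{"tx":0,"ty":0,"tz":0,"roll":0.14,"jaw":0}]' | grep -E "pos|for"
python3 -m jog '[{"tx":0,"ty":0,"tz":0,"roll":0.14,"jaw":0},{"tx":0,"ty":0,"tz":0,"roll":0.14,"jaw":0},{"tx":0,"ty":0,"tz":0,"roll":0.14,"jaw":0},{"tx":0,"ty":0,"tz":0,"roll":0.14,"jaw":0},{"tx":0,"ty":0,"tz":0,"roll":0.14,"jaw":0},{"tx":0,"ty":0,"tz":0,"roll":0.068,"jaw":0},{"tx":-2,"ty":-1,"tz":0,"roll":0,"jaw":0},{"tx":-4,"ty":-1,"tz":0,"roll":0,"jaw":0}]' | grep -E "pos|for|rot"
python3 -m jog '[{"tx":-4.5,"ty":-0.2,"tz":0,"roll":0,"jaw":0},{"tx":-4.5,"ty":-0.2,"tz":0,"roll":0,"jaw":0},{"tx":-4.5,"ty":-0.2,"tz":0,"roll":0,"jaw":0},{"tx":-4.5,"ty":-0.2,"tz":0,"roll":0,"jaw":0},{"tx":-4.5,"ty":-0.2,"tz":0,"roll":0,"jaw":0},{"tx":-4.5,"ty":-0.2,"tz":0,"roll":0,"jaw":0},{"tx":-4.5,"ty":0,"tz":0,"roll":0,"jaw":0},{"tx":-3.4,"ty":0,"tz":0,"roll":0,"jaw":0}]' | grep -E "pos|for|rot"
python3 -m jog '[{"tx":0,"ty":0,"tz":0,"roll":0,"jaw":0},{"tx":0,"ty":0,"tz":0,"roll":0,"jaw":0},{"tx":0,"ty":0,"tz":0,"roll":0,"jaw":0},{"tx":0,"ty":0,"tz":0,"roll":0,"jaw":0},{"tx":0,"ty":0,"tz":0,"roll":0,"jaw":0}]'
python3 - <<'E'
from held import *
s=read_state();w=capture('wrist'); save(w,'w12'); print(cc(s['position']),s['position'])
c=capture('top');save(c,'t12')
cv2.imwrite('pics/w12s.png',np.vstack([w['img'][:,:,::-1],cv2.resize(c['img'][150:300,170:490,::-1],(640,300))])[:, :][100:700])
E
```

```text
position: [0.5052, 0.3777, 0.2105]
force: [0.5, 0.6, -2.0]
grasp_force: 30.0
position: [0.484, 0.3197, 0.2099]
tcp_rot: [[0.022, 1.0, -0.0], [1.0, -0.022, 0.0], [0.0, -0.0, -1.0]]
force: [-0.2, -1.0, -1.9]
grasp_force: 30.0
position: [0.4626, -0.0322, 0.2104]
tcp_rot: [[0.027, 1.0, -0.001], [1.0, -0.027, -0.0], [-0.0, -0.001, -1.0]]
force: [0.2, -0.4, -2.8]
grasp_force: 30.0
time_s: 33.9
position: [0.4633, -0.0287, 0.2107]
tcp_rot: [[0.023, 1.0, -0.0], [1.0, -0.023, 0.0], [0.0, -0.0, -1.0]]
force: [0.1, -0.4, -2.3]
opening: 0.182
grasp_force: 30.0
[-0.13609489  0.06314428] [ 0.46334653 -0.02873212  0.21074175]
```

View pics/w12s.png

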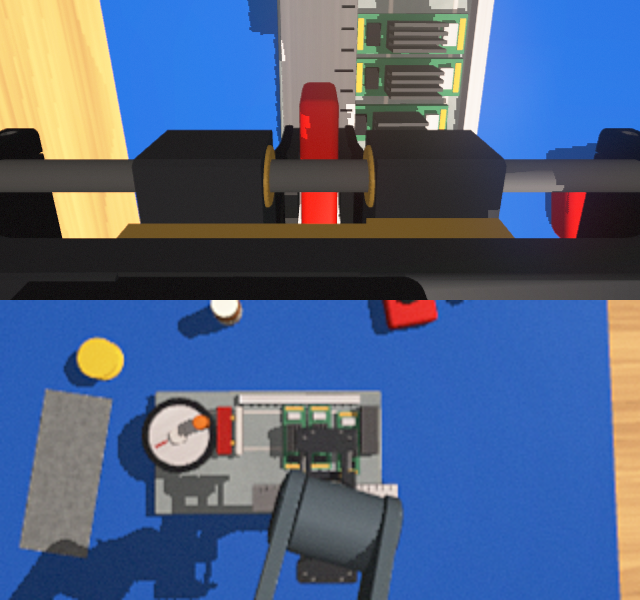

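```bash
python3 -m jog '[{"tx":0,"ty":0,"tz":4,"roll":0,"jaw":0},{"tx":0,"ty":0,"tz":4,"roll":0,"jaw":0},{"tx":0,"ty":0,"tz":4,"roll":0,"jaw":0},{"tx":0,"ty":0,"tz":2,"roll":0,"jaw":0},{"tx":0,"ty":0,"tz":0.9,"roll":0,"jaw":0},{"tx":0,"ty":0,"tz":0.3,"roll":0,"jaw":0},{"tx":0,"ty":0,"tz":0,"roll":0,"jaw":0},{"tx":0,"ty":0,"tz":0,"roll":0,"jaw":0}]' 
python3 -m jog '[{"tx":0,"ty":0,"tz":0,"roll":0,"jaw":0},{"tx":0,"ty":0,"tz":0,"roll":0,"jaw":0},{"tx":0,"ty":0,"tz":0,"roll":0,"jaw":0}]'
```

```text
time_s: 34.8
position: [0.4645, -0.0301, 0.0598]
tcp_rot: [[0.025, 1.0, 0.003], [1.0, -0.025, -0.001], [-0.001, 0.003, -1.0]]
force: [-0.0, 0.9, -2.0]
opening: 0.183
grasp_force: 30.0
time_s: 35.1
position: [0.4639, -0.03, 0.0594]
tcp_rot: [[0.025, 1.0, 0.001], [1.0, -0.025, -0.0], [-0.0, 0.001, -1.0]]
force: [-0.4, 0.5, -2.4]
opening: 0.183
grasp_force: 30.0
```

```bash
python3 -m jog '[{"tx":0,"ty":0,"tz":0.13,"roll":0,"jaw":0},{"tx":0,"ty":0,"tz":0,"roll":0,"jaw":0},{"tx":0,"ty":0.3,"tz":0,"roll":0,"jaw":0},{"tx":0,"ty":0.3,"tz":0,"roll":0,"jaw":0},{"tx":0,"ty":0.3,"tz":0,"roll":0,"jaw":0},{"tx":0,"ty":0,"tz":0,"roll":0,"jaw":0},{"tx":0,"ty":0,"tz":0,"roll":0,"jaw":0},{"tx":0,"ty":0,"tz":0,"roll":0,"jaw":0}]' 
python3 -m jog '[{"tx":0,"ty":0.2,"tz":0,"roll":0,"jaw":0},{"tx":0,"ty":0.2,"tz":0,"roll":0,"jaw":0},{"tx":0,"ty":0.2,"tz":0,"roll":0,"jaw":0},{"tx":0,"ty":0,"tz":0,"roll":0,"jaw":0},{"tx":0,"ty":0,"tz":0,"roll":0,"jaw":0}]'
```

```text
time_s: 35.9
position: [0.4691, -0.0293, 0.0581]
tcp_rot: [[0.025, 1.0, -0.007], [1.0, -0.025, 0.001], [0.001, -0.007, -1.0]]
force: [-6.0, -0.0, 11.1]
opening: 0.178
grasp_force: 30.0
time_s: 36.4
position: [0.4736, -0.029, 0.0581]
tcp_rot: [[0.025, 1.0, -0.01], [1.0, -0.025, 0.002], [0.002, -0.01, -1.0]]
force: [-8.7, 0.7, 14.0]
opening: 0.177
grasp_force: 30.0
```

```bash
python3 -m jog '[{"tx":0,"ty":0,"tz":-0.1,"roll":0,"jaw":0},{"tx":0,"ty":0.15,"tz":0,"roll":0,"jaw":0},{"tx":0,"ty":0.15,"tz":0,"roll":0,"jaw":0},{"tx":0,"ty":0,"tz":0,"roll":0,"jaw":0},{"tx":0,"ty":0,"tz":0,"roll":0,"jaw":0},{"tx":0,"ty":0,"tz":0,"roll":0,"jaw":0}]' 
python3 -m jog '[{"tx":0,"ty":0.15,"tz":0,"roll":0,"jaw":0},{"tx":0,"ty":0.15,"tz":0,"roll":0,"jaw":0},{"tx":0,"ty":0,"tz":0,"roll":0,"jaw":0},{"tx":0,"ty":0,"tz":0,"roll":0,"jaw":0},{"tx":0,"ty":0,"tz":0,"roll":0,"jaw":0}]'
```

```text
time_s: 37.0
position: [0.4815, -0.0303, 0.0582]
tcp_rot: [[0.025, 1.0, -0.0], [1.0, -0.025, 0.0], [0.0, -0.0, -1.0]]
force: [-1.8, 0.9, -2.5]
opening: 0.181
grasp_force: 30.0
time_s: 37.5
position: [0.4822, -0.0302, 0.0582]
tcp_rot: [[0.025, 1.0, -0.005], [1.0, -0.025, 0.001], [0.001, -0.005, -1.0]]
force: [-5.7, -2.2, -1.1]
opening: 0.181
grasp_force: 30.0
```

```bash
python3 -m jog '[{"tx":0,"ty":0.2,"tz":0,"roll":0,"jaw":0},{"tx":0,"ty":0,"tz":0,"roll":0,"jaw":0},{"tx":0,"ty":0,"tz":0,"roll":0,"jaw":0},{"tx":0,"ty":0,"tz":0.05,"roll":0,"jaw":0},{"tx":0,"ty":0,"tz":0,"roll":0,"jaw":0}]'
python3 - <<'E'
from h import *
from held import cc
s=read_state();print(cc(s['position']))
w=capture('wrist');c=capture('side');save(c,'s13')
cv2.imwrite('pics/w13s.png',np.vstack([w['img'][:230,:,::-1],cv2.resize(c['img'][140:290,230:430,::-1],(480,360))[:, :][:, :].copy() if 0 else cv2.copyMakeBorder(cv2.resize(c['img'][140:290,230:430,::-1],(480,360)),0,0,0,160,cv2.BORDER_CONSTANT)]))
E
```

```text
time_s: 38.0
position: [0.4823, -0.0301, 0.0582]
tcp_rot: [[0.024, 1.0, -0.009], [1.0, -0.024, 0.001], [0.001, -0.009, -1.0]]
force: [-10.2, -2.8, 7.0]
opening: 0.182
grasp_force: 30.0
[-0.11710967  0.06230241]
```

View pics/w13s.png

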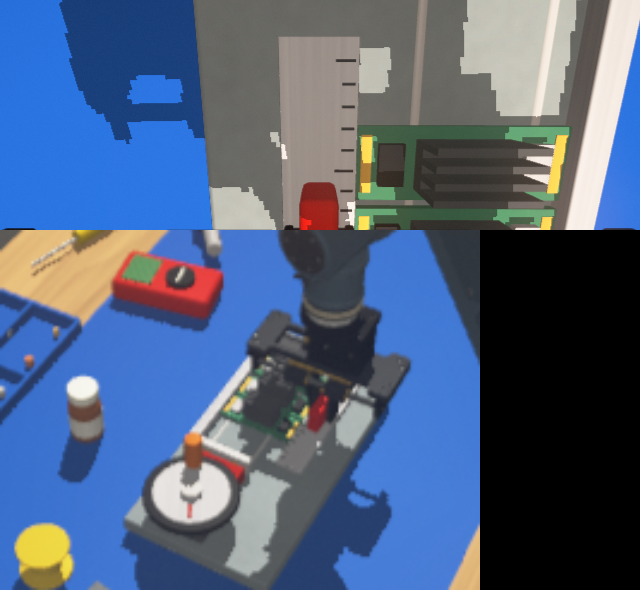

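```bash
python3 -m jog '[{"tx":0,"ty":-0.1,"tz":0,"roll":0,"jaw":0},{"tx":0,"ty":0,"tz":0,"roll":0,"jaw":0},{"tx":0,"ty":0,"tz":0,"roll":0,"jaw":0.4},{"tx":0,"ty":0,"tz":0,"roll":0,"jaw":0.4},{"tx":0,"ty":0,"tz":0,"roll":0,"jaw":0.4},{"tx":0,"ty":0,"tz":-2,"roll":0,"jaw":0.4},{"tx":0,"ty":0,"tz":-4,"roll":0,"jaw":0.4},{"tx":0,"ty":0,"tz":-4,"roll":0,"jaw":0.4}]' | grep -E 'pos|for'
python3 -m jog '[{"tx":0,"ty":1,"tz":-4,"roll":0,"jaw":0.4},{"tx":2,"ty":2,"tz":-4,"roll":0,"jaw":0.4},{"tx":3,"ty":2,"tz":-3,"roll":0,"jaw":0.4},{"tx":3,"ty":1,"tz":-2,"roll":0,"jaw":0.4},{"tx":2,"ty":0,"tz":0,"roll":0,"jaw":0.4},{"tx":0,"ty":0,"tz":0,"roll":0,"jaw":0.4},{"tx":0,"ty":0,"tz":0,"roll":0,"jaw":0.4},{"tx":0,"ty":0,"tz":0,"roll":0,"jaw":0.4}]' | grep pos
python3 -m jog '[{"tx":0,"ty":0,"tz":0,"roll":0,"jaw":0.4},{"tx":0,"ty":0,"tz":0,"roll":0,"jaw":0.4},{"tx":0,"ty":0,"tz":0,"roll":0,"jaw":0.4}]' | grep pos
python3 - <<'E'
from clamp import *
s,w,M=look('wrist','w14')
h=cv2.cvtColor(w['img'],cv2.COLOR_RGB2HSV)
m=((h[...,0]>5)&(h[...,0]<16)&(h[...,1]>160)&(h[...,2]>90)).astype(np.uint8); m[225:]=0
n,l,st,ce=cv2.connectedComponentsWithStats(m)
for i in range(1,n):
    if st[i,4]>60: print('orange',st[i],ce[i],onplane(w,M,*ce[i][::-1],.122))
c=capture('side');save(c,'s14')
c=capture('top');save(c,'t14')
E
```

```text
position: [0.4867, -0.0308, 0.159]
force: [1.4, -0.1, -0.3]
grasp_force: 0.0
position: [0.548, 0.0672, 0.2876]
position: [0.548, 0.0674, 0.2878]
corner 0.68 [282.8 358.4] [ 0.5943 -0.0924  0.03  ]
corner 0.32 [ 47.2 326.2] [0.5589 0.1901 0.03  ]
jaw_face 0.55 [140.1 326.3] [0.5569 0.091  0.03  ]
wheel_axis 0.91 [ 45.4 324.4] [0.5562 0.1859 0.075 ]
wheel_axis 0.42 [239.1 325.3] [ 0.5528 -0.012   0.075 ]
crank_grip 0.88 [ 88.5 340.6] [0.5697 0.1457 0.1   ]
orange [334  74  25  26 409] [345.46454768  85.02933985] [0.57250023 0.1479465  0.122     ]
```

View pics/w14.png

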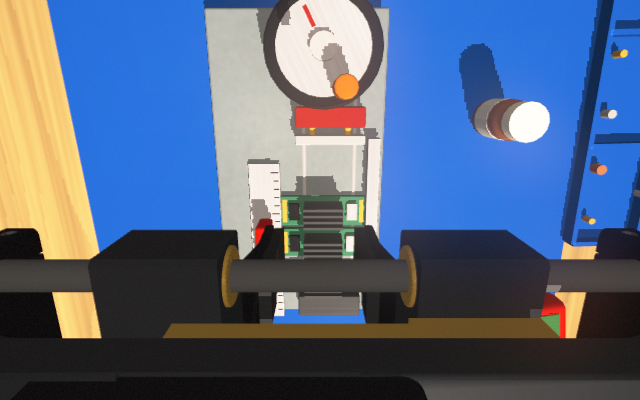

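```bash
python3 -m jog '[{"tx":4,"ty":1,"tz":2,"roll":0,"jaw":0.55},{"tx":4,"ty":1,"tz":2,"roll":0,"jaw":0.55},{"tx":0,"ty":0,"tz":4,"roll":0,"jaw":0.55},{"tx":0,"ty":0,"tz":3,"roll":0,"jaw":0.55},{"tx":0,"ty":0,"tz":0,"roll":0,"jaw":0.55},{"tx":0,"ty":0,"tz":0,"roll":0,"jaw":0.55},{"tx":0,"ty":0,"tz":0,"roll":0,"jaw":0.55},{"tx":0,"ty":0,"tz":0,"roll":0,"jaw":0.55}]' | grep pos
python3 -m jog '[{"tx":0,"ty":0,"tz":0,"roll":0,"jaw":0.55},{"tx":0,"ty":0,"tz":0,"roll":0,"jaw":0.55}]'
```

```text
position: [0.5715, 0.1473, 0.1801]
time_s: 41.35
position: [0.5705, 0.1473, 0.1791]
tcp_rot: [[0.026, 1.0, 0.002], [1.0, -0.026, 0.0], [0.0, 0.002, -1.0]]
force: [-0.8, 0.5, -0.3]
opening: 0.546
grasp_force: 0.0
```

```bash
python3 -m jog '[{"tx":-0.1,"ty":0,"tz":3,"roll":0,"jaw":0.55},{"tx":0,"ty":0,"tz":3,"roll":0,"jaw":0.55},{"tx":0,"ty":0,"tz":1.6,"roll":0,"jaw":0.55},{"tx":0,"ty":0,"tz":0,"roll":0,"jaw":0.55},{"tx":0,"ty":0,"tz":0,"roll":0,"jaw":0.55},{"tx":0,"ty":0,"tz":0,"roll":0,"jaw":0.55}]' 
python3 -m jog '[{"tx":0,"ty":0,"tz":0,"roll":0,"jaw":0},{"tx":0,"ty":0,"tz":0,"roll":0,"jaw":0},{"tx":0,"ty":0,"tz":0,"roll":0,"jaw":0},{"tx":0,"ty":0,"tz":0,"roll":0,"jaw":0},{"tx":0,"ty":0,"tz":0,"roll":0,"jaw":0},{"tx":0,"ty":0,"tz":0,"roll":0,"jaw":0}]'
```

```text
time_s: 41.95
position: [0.5711, 0.1465, 0.1033]
tcp_rot: [[0.026, 1.0, 0.003], [1.0, -0.026, 0.0], [0.0, 0.003, -1.0]]
force: [0.3, 0.5, 0.5]
opening: 0.548
grasp_force: 0.0
time_s: 42.55
position: [0.5713, 0.1464, 0.1025]
tcp_rot: [[0.026, 1.0, 0.003], [1.0, -0.026, 0.0], [0.0, 0.003, -1.0]]
force: [2.9, -0.7, 1.4]
opening: 0.246
grasp_force: 30.0
```

```bash
python3 -m jog '[{"tx":-0.21,"ty":-0.79,"tz":0,"roll":0,"jaw":0},{"tx":-0.08,"ty":-0.82,"tz":0,"roll":0,"jaw":0},{"tx":0,"ty":0,"tz":0,"roll":0,"jaw":0},{"tx":0,"ty":0,"tz":0,"roll":0,"jaw":0},{"tx":0,"ty":0,"tz":0,"roll":0,"jaw":0}]'|grep -E 'pos|for'
python3 -m jog '[{"tx":0.08,"ty":-0.82,"tz":0,"roll":0,"jaw":0},{"tx":0.24,"ty":-0.79,"tz":0,"roll":0,"jaw":0},{"tx":0.39,"ty":-0.73,"tz":0,"roll":0,"jaw":0},{"tx":0.52,"ty":-0.64,"tz":0,"roll":0,"jaw":0},{"tx":0.64,"ty":-0.52,"tz":0,"roll":0,"jaw":0},{"tx":0.73,"ty":-0.39,"tz":0,"roll":0,"jaw":0},{"tx":0.79,"ty":-0.24,"tz":0,"roll":0,"jaw":0},{"tx":0.82,"ty":-0.08,"tz":0,"roll":0,"jaw":0}]'|grep -E 'pos|for|rot'
```

```text
position: [0.5518, 0.1435, 0.1024]
force: [-0.7, -2.7, 5.3]
grasp_force: 30.0
position: [0.5133, 0.1878, 0.1025]
tcp_rot: [[0.025, 1.0, 0.002], [1.0, -0.025, -0.0], [-0.0, 0.002, -1.0]]
force: [4.5, -3.7, 4.6]
grasp_force: 30.0
```

```bash
python3 -m jog '[{"tx":0.82,"ty":0.08,"tz":0,"roll":0,"jaw":0},{"tx":0.79,"ty":0.24,"tz":0,"roll":0,"jaw":0},{"tx":0.73,"ty":0.39,"tz":0,"roll":0,"jaw":0},{"tx":0.64,"ty":0.52,"tz":0,"roll":0,"jaw":0},{"tx":0.52,"ty":0.64,"tz":0,"roll":0,"jaw":0},{"tx":0.39,"ty":0.73,"tz":0,"roll":0,"jaw":0},{"tx":0.24,"ty":0.79,"tz":0,"roll":0,"jaw":0},{"tx":0.08,"ty":0.82,"tz":0,"roll":0,"jaw":0}]'|grep -E 'pos|for'
python3 -m jog '[{"tx":-0.08,"ty":0.82,"tz":0,"roll":0,"jaw":0},{"tx":-0.24,"ty":0.79,"tz":0,"roll":0,"jaw":0},{"tx":-0.39,"ty":0.73,"tz":0,"roll":0,"jaw":0},{"tx":-0.52,"ty":0.64,"tz":0,"roll":0,"jaw":0},{"tx":-0.64,"ty":0.52,"tz":0,"roll":0,"jaw":0},{"tx":-0.73,"ty":0.39,"tz":0,"roll":0,"jaw":0},{"tx":-0.79,"ty":0.24,"tz":0,"roll":0,"jaw":0},{"tx":-0.82,"ty":0.08,"tz":0,"roll":0,"jaw":0}]'|grep -E 'pos|for'
python3 -m jog '[{"tx":-0.82,"ty":-0.08,"tz":0,"roll":0,"jaw":0},{"tx":-0.79,"ty":-0.24,"tz":0,"roll":0,"jaw":0},{"tx":-0.73,"ty":-0.39,"tz":0,"roll":0,"jaw":0},{"tx":-0.64,"ty":-0.52,"tz":0,"roll":0,"jaw":0},{"tx":-0.52,"ty":-0.64,"tz":0,"roll":0,"jaw":0},{"tx":-0.39,"ty":-0.73,"tz":0,"roll":0,"jaw":0},{"tx":-0.24,"ty":-0.79,"tz":0,"roll":0,"jaw":0},{"tx":-0.08,"ty":-0.82,"tz":0,"roll":0,"jaw":0}]'|grep -E 'pos|for'
python3 -m jog '[{"tx":0.08,"ty":-0.82,"tz":0,"roll":0,"jaw":0},{"tx":0.24,"ty":-0.79,"tz":0,"roll":0,"jaw":0},{"tx":0.39,"ty":-0.73,"tz":0,"roll":0,"jaw":0},{"tx":0.52,"ty":-0.64,"tz":0,"roll":0,"jaw":0},{"tx":0.64,"ty":-0.52,"tz":0,"roll":0,"jaw":0},{"tx":0.73,"ty":-0.39,"tz":0,"roll":0,"jaw":0},{"tx":0.79,"ty":-0.24,"tz":0,"roll":0,"jaw":0},{"tx":0.82,"ty":-0.08,"tz":0,"roll":0,"jaw":0}]'|grep -E 'pos|for|rot'
```

```text
position: [0.5535, 0.2273, 0.1024]
force: [-2.3, -6.4, 12.3]
grasp_force: 30.0
position: [0.5973, 0.1871, 0.1025]
force: [2.6, 3.8, 5.6]
grasp_force: 30.0
position: [0.5536, 0.1433, 0.1024]
force: [3.0, -0.4, 6.7]
grasp_force: 30.0
position: [0.5133, 0.1867, 0.1024]
tcp_rot: [[0.025, 1.0, 0.002], [1.0, -0.025, -0.001], [-0.001, 0.002, -1.0]]
force: [4.9, -2.3, 6.1]
grasp_force: 30.0
```

```bash
cat > chk.py <<'E'
from h import *
from held import cc
def chk(cam):
    s=read_state();c=capture(cam);M=pose(c,s)
    for t,z in (('module0',.036),('straightedge',.036)):
        for r in trace(cam,t)[:4]:
            if r['p']<.3: continue
            ys,xs=np.nonzero(r['pixels']); P=np.array([cc(onplane(c,M,y,x,z)) for y,x in zip(ys,xs)],np.float32)
            print(cam,t,round(r['p'],2),[np.round(v,3) for v in cv2.minAreaRect(P)],'x',P[:,0].min().round(4),P[:,0].max().round(4),'y',P[:,1].min().round(4),P[:,1].max().round(4))
        for r in landmark_of(cam,t)[:4]:
            if r['p']>.3: print('  lm',round(r['p'],2),cc(onplane(c,M,*r['point'],.03)).round(4))
    for r in landmark_of(cam,'jaw_face')[:2]: print('jaw',round(r['p'],2),cc(onplane(c,M,*r['point'],.03)).round(4))
E
python3 -c "
from chk import *
chk('top');chk('side')"
```

```text
top module0 0.92 [array([-0.051,  0.101]), array([0.032, 0.098]), np.float64(89.822)] x -0.0996 -0.0017 y 0.0854 0.1172
top module0 0.9 [array([-0.051,  0.016]), array([0.038, 0.104]), np.float64(89.728)] x -0.103 0.0013 y -0.0033 0.0349
top module0 0.63 [array([-0.051,  0.062]), array([0.099, 0.033]), np.float64(2.613)] x -0.0997 -0.0018 y 0.0445 0.0791
  lm 0.87 [-0.0483  0.0641]
  lm 0.72 [-0.0485  0.0838]
  lm 0.7 [-0.0532  0.0044]
  lm 0.6 [0.1397 0.1991]
top straightedge 0.84 [array([-0.119,  0.057]), array([0.196, 0.031]), np.float64(89.816)] x -0.1346 -0.1025 y -0.0406 0.155
  lm 0.81 [-0.1107  0.0571]
  lm 0.56 [-0.058   0.0962]
  lm 0.33 [-0.101   0.3025]
jaw 0.65 [-0.0518  0.1511]
side module0 0.8 [array([-0.05 ,  0.009]), array([0.058, 0.099]), np.float64(81.266)] x -0.0977 0.0009 y -0.0215 0.0442
side module0 0.68 [array([-0.058,  0.053]), array([0.045, 0.098]), np.float64(61.803)] x -0.0975 -0.0118 y 0.0244 0.088
side module0 0.4 [array([-0.083,  0.105]), array([0.021, 0.037]), np.float64(27.509)] x -0.0945 -0.0652 y 0.0912 0.1225
  lm 0.82 [-0.0444  0.0213]
  lm 0.65 [-0.0556  0.0828]
  lm 0.47 [-0.0453  0.1012]
side straightedge 0.58 [array([-0.116,  0.041]), array([0.035, 0.149]), np.float64(1.561)] x -0.1351 -0.0992 y -0.0332 0.1154
  lm 0.61 [-0.1257  0.062 ]
```

```bash
python3 -m jog '[{"tx":0.82,"ty":0.08,"tz":0,"roll":0,"jaw":0},{"tx":0.79,"ty":0.24,"tz":0,"roll":0,"jaw":0},{"tx":0.73,"ty":0.39,"tz":0,"roll":0,"jaw":0},{"tx":0.64,"ty":0.52,"tz":0,"roll":0,"jaw":0},{"tx":0.52,"ty":0.64,"tz":0,"roll":0,"jaw":0},{"tx":0.39,"ty":0.73,"tz":0,"roll":0,"jaw":0},{"tx":0.24,"ty":0.79,"tz":0,"roll":0,"jaw":0},{"tx":0.08,"ty":0.82,"tz":0,"roll":0,"jaw":0}]'|grep -E 'pos|for'
python3 -m jog '[{"tx":-0.08,"ty":0.82,"tz":0,"roll":0,"jaw":0},{"tx":-0.24,"ty":0.79,"tz":0,"roll":0,"jaw":0},{"tx":-0.39,"ty":0.73,"tz":0,"roll":0,"jaw":0},{"tx":-0.52,"ty":0.64,"tz":0,"roll":0,"jaw":0},{"tx":-0.64,"ty":0.52,"tz":0,"roll":0,"jaw":0},{"tx":-0.73,"ty":0.39,"tz":0,"roll":0,"jaw":0},{"tx":-0.79,"ty":0.24,"tz":0,"roll":0,"jaw":0},{"tx":-0.82,"ty":0.08,"tz":0,"roll":0,"jaw":0}]'|grep -E 'pos|for'
python3 -m jog '[{"tx":-0.82,"ty":-0.08,"tz":0,"roll":0,"jaw":0},{"tx":-0.79,"ty":-0.24,"tz":0,"roll":0,"jaw":0},{"tx":-0.73,"ty":-0.39,"tz":0,"roll":0,"jaw":0},{"tx":-0.64,"ty":-0.52,"tz":0,"roll":0,"jaw":0},{"tx":-0.52,"ty":-0.64,"tz":0,"roll":0,"jaw":0},{"tx":-0.39,"ty":-0.73,"tz":0,"roll":0,"jaw":0},{"tx":-0.24,"ty":-0.79,"tz":0,"roll":0,"jaw":0},{"tx":-0.08,"ty":-0.82,"tz":0,"roll":0,"jaw":0}]'|grep -E 'pos|for'
python3 -m jog '[{"tx":0.08,"ty":-0.82,"tz":0,"roll":0,"jaw":0},{"tx":0.24,"ty":-0.79,"tz":0,"roll":0,"jaw":0},{"tx":0.39,"ty":-0.73,"tz":0,"roll":0,"jaw":0},{"tx":0.52,"ty":-0.64,"tz":0,"roll":0,"jaw":0},{"tx":0.64,"ty":-0.52,"tz":0,"roll":0,"jaw":0},{"tx":0.73,"ty":-0.39,"tz":0,"roll":0,"jaw":0},{"tx":0.79,"ty":-0.24,"tz":0,"roll":0,"jaw":0},{"tx":0.82,"ty":-0.08,"tz":0,"roll":0,"jaw":0}]'|grep -E 'pos|for|rot'
python3 -c "
from chk import *
chk('top')"
```

```text
position: [0.5529, 0.2272, 0.1024]
force: [-3.2, -1.1, 12.2]
grasp_force: 30.0
position: [0.5973, 0.1858, 0.1025]
force: [3.0, 2.7, 6.0]
grasp_force: 30.0
position: [0.5536, 0.1432, 0.1024]
force: [3.6, -0.4, 7.2]
grasp_force: 30.0
position: [0.5133, 0.1866, 0.1024]
tcp_rot: [[0.025, 1.0, 0.002], [1.0, -0.025, -0.001], [-0.001, 0.002, -1.0]]
force: [4.9, -3.2, 5.8]
grasp_force: 30.0
top module0 0.92 [array([-0.051,  0.016]), array([0.032, 0.098]), np.float64(89.722)] x -0.0999 -0.0019 y -1e-04 0.032
top module0 0.68 [array([-0.119,  0.057]), array([0.196, 0.038]), np.float64(89.805)] x -0.1376 -0.0994 y -0.0406 0.155
top module0 0.67 [array([-0.051,  0.093]), array([0.035, 0.104]), np.float64(89.816)] x -0.1027 0.0015 y 0.0758 0.1109
top module0 0.66 [array([-0.052,  0.055]), array([0.035, 0.095]), np.float64(89.798)] x -0.0997 -0.0049 y 0.038 0.073
  lm 0.88 [-0.0653  0.0026]
  lm 0.69 [-0.0508  0.0851]
  lm 0.55 [-0.0518  0.0648]
top straightedge 0.88 [array([-0.117,  0.057]), array([0.196, 0.035]), np.float64(89.806)] x -0.1346 -0.0994 y -0.0406 0.155
  lm 0.63 [-0.0539  0.0915]
  lm 0.62 [-0.1164  0.06  ]
jaw 0.55 [-0.0545  0.12  ]
```

```bash
python3 -m jog '[{"tx":0.82,"ty":0.08,"tz":0,"roll":0,"jaw":0},{"tx":0.79,"ty":0.24,"tz":0,"roll":0,"jaw":0},{"tx":0.73,"ty":0.39,"tz":0,"roll":0,"jaw":0},{"tx":0.64,"ty":0.52,"tz":0,"roll":0,"jaw":0},{"tx":0.52,"ty":0.64,"tz":0,"roll":0,"jaw":0},{"tx":0.39,"ty":0.73,"tz":0,"roll":0,"jaw":0},{"tx":0.24,"ty":0.79,"tz":0,"roll":0,"jaw":0},{"tx":0.08,"ty":0.82,"tz":0,"roll":0,"jaw":0}]'|grep -E 'pos|for'
python3 -m jog '[{"tx":0,"ty":0,"tz":0,"roll":0,"jaw":0},{"tx":0,"ty":0,"tz":0,"roll":0,"jaw":0}]'|grep -E 'pos|for'
python3 -c "
from chk import *
chk('top')
c=capture('side');cv2.imwrite('pics/s15.png',cv2.resize(c['img'][150:270,260:420,::-1],(800,600),interpolation=cv2.INTER_CUBIC))"
```

```text
position: [0.5526, 0.2272, 0.1023]
force: [-3.4, -1.5, 11.5]
grasp_force: 30.0
position: [0.5545, 0.2273, 0.1024]
force: [0.5, -1.7, 10.7]
grasp_force: 30.0
top module0 0.88 [array([-0.052,  0.052]), array([0.035, 0.101]), np.float64(89.728)] x -0.1029 -0.0018 y 0.0347 0.0698
top module0 0.79 [array([-0.054,  0.014]), array([0.041, 0.104]), np.float64(89.652)] x -0.1061 -0.0019 y -0.0062 0.0351
top module0 0.66 [array([-0.052,  0.087]), array([0.035, 0.101]), np.float64(89.857)] x -0.1027 -0.0017 y 0.0697 0.1046
  lm 0.9 [-0.0502  0.0546]
  lm 0.85 [-0.0555  0.081 ]
  lm 0.85 [-0.0684  0.0042]
top straightedge 0.61 [array([-0.119,  0.056]), array([0.192, 0.031]), np.float64(89.816)] x -0.1346 -0.1027 y -0.0406 0.1519
  lm 0.73 [-0.1192  0.059 ]
jaw 0.52 [-0.0462  0.1178]
jaw 0.31 [-0.1031  0.4642]
```

View pics/s15.png

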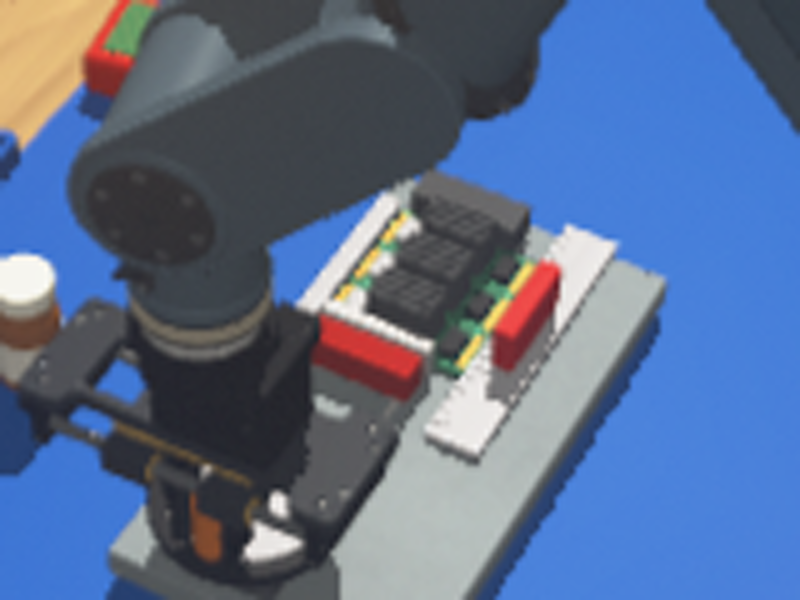

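```bash
python3 -m jog '[{"tx":-0.08,"ty":0.82,"tz":0,"roll":0,"jaw":0},{"tx":-0.24,"ty":0.79,"tz":0,"roll":0,"jaw":0},{"tx":0,"ty":0,"tz":0,"roll":0,"jaw":0},{"tx":0,"ty":0,"tz":0,"roll":0,"jaw":0},{"tx":0,"ty":0,"tz":0,"roll":0,"jaw":0}]'|grep -E 'pos|for'
python3 -m jog '[{"tx":-0.39,"ty":0.73,"tz":0,"roll":0,"jaw":0},{"tx":0,"ty":0,"tz":0,"roll":0,"jaw":0},{"tx":0,"ty":0,"tz":0,"roll":0,"jaw":0},{"tx":0,"ty":0,"tz":0,"roll":0,"jaw":0}]'|grep -E 'pos|for'
```

```text
position: [0.5703, 0.2244, 0.1024]
force: [0.6, -0.7, 9.6]
grasp_force: 30.0
position: [0.5769, 0.2212, 0.1024]
force: [-0.5, 2.7, 9.4]
grasp_force: 30.0
```

```bash
python3 -m jog '[{"tx":-0.52,"ty":0.64,"tz":0,"roll":0,"jaw":0},{"tx":0,"ty":0,"tz":0,"roll":0,"jaw":0},{"tx":0,"ty":0,"tz":0,"roll":0,"jaw":0},{"tx":0,"ty":0,"tz":0,"roll":0,"jaw":0}]'|grep -E 'pos|for'
python3 -c "
from h import *
c=capture('side');cv2.imwrite('pics/s16.png',cv2.resize(c['img'][195:245,310:360,::-1],(600,600),interpolation=cv2.INTER_CUBIC))
M=pose(c)
h=cv2.cvtColor(c['img'],cv2.COLOR_RGB2HSV)"
```

```text
position: [0.5829, 0.2169, 0.1024]
force: [-1.0, 5.1, 9.8]
grasp_force: 30.0
```

View pics/s16.png

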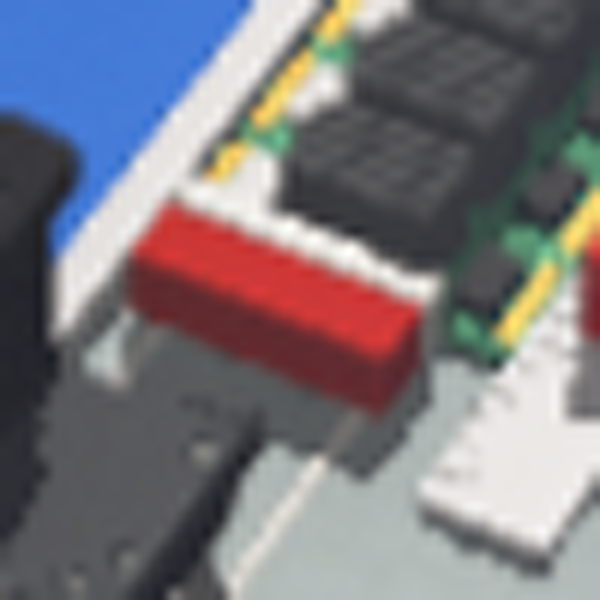

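```bash
python3 -m jog '[{"tx":-0.5,"ty":0.4,"tz":0,"roll":0,"jaw":0},{"tx":0,"ty":0,"tz":0,"roll":0,"jaw":0},{"tx":0,"ty":0,"tz":0,"roll":0,"jaw":0},{"tx":0,"ty":0,"tz":0,"roll":0,"jaw":0}]'|grep -E 'pos|for'
```

```text
position: [0.5868, 0.2129, 0.1024]
force: [-0.4, 9.0, 8.3]
grasp_force: 30.0
```

```bash
python3 -m jog '[{"tx":0,"ty":0,"tz":0,"roll":0,"jaw":0.55},{"tx":0,"ty":0,"tz":0,"roll":0,"jaw":0.55},{"tx":0,"ty":0,"tz":0,"roll":0,"jaw":0.55},{"tx":0,"ty":0,"tz":-2,"roll":0,"jaw":0.55},{"tx":0,"ty":0,"tz":-4,"roll":0,"jaw":0.55},{"tx":0,"ty":0,"tz":-4,"roll":0,"jaw":0.55},{"tx":0,"ty":0,"tz":-4,"roll":0,"jaw":0.5},{"tx":0,"ty":0,"tz":-4,"roll":0,"jaw":0.5}]'|grep -E 'pos|for'
python3 -m jog '[{"tx":-4.6,"ty":-1.2,"tz":0,"roll":0,"jaw":0.5},{"tx":-4.6,"ty":-1.2,"tz":0,"roll":0,"jaw":0.5},{"tx":-4.6,"ty":-1.2,"tz":0,"roll":0,"jaw":0.5},{"tx":-4.6,"ty":-1.2,"tz":0,"roll":0,"jaw":0.5},{"tx":-4.6,"ty":-1.2,"tz":0,"roll":0,"jaw":0.5},{"tx":-4.6,"ty":-1.2,"tz":0,"roll":0,"jaw":0.5},{"tx":-4.6,"ty":-1.2,"tz":0,"roll":0,"jaw":0.5},{"tx":-4.4,"ty":-1.2,"tz":0,"roll":0,"jaw":0.5}]'|grep pos
python3 -m jog '[{"tx":0,"ty":0,"tz":0,"roll":0,"jaw":0.5},{"tx":0,"ty":0,"tz":0,"roll":0,"jaw":0.5},{"tx":0,"ty":0,"tz":0,"roll":0,"jaw":0.5},{"tx":0,"ty":0,"tz":0,"roll":0,"jaw":0.5}]'|grep pos
python3 -c "
from edge import *
edge('wrist','w17',.036)
from chk import *
chk('wrist')"
```

```text
position: [0.5894, 0.2093, 0.2827]
force: [1.2, -0.3, -0.8]
grasp_force: 0.0
position: [0.4832, -0.1558, 0.2815]
position: [0.4842, -0.1522, 0.2818]
[ 0.4842 -0.1522  0.2818] tool yaw 88.64803659557474
straightedge 0.68 [298   0  32 145] [array([ 0.4807, -0.0592]), array([0.1458, 0.036 ]), np.float64(88.5692)]
lm 0.58 [ 52. 314.] [ 0.482  -0.0346  0.03  ]
red [ 306    6   16   79 1253] [array([ 0.4816, -0.034 ]), array([0.0687, 0.0146]), np.float64(88.6488)]
red [ 519  131  121   86 5211] [array([ 0.7549, -0.166 ]), array([0.1256, 0.0754]), np.float64(8.9725)]
wrist module0 0.96 [array([-0.049,  0.053]), array([0.101, 0.036]), np.float64(0.1)] x -0.0998 0.0009 y 0.035 0.0714
wrist module0 0.94 [array([-0.05 ,  0.088]), array([0.1  , 0.035]), np.float64(0.097)] x -0.1 -1e-04 y 0.0703 0.1058
wrist module0 0.8 [array([-0.05 ,  0.017]), array([0.035, 0.1  ]), np.float64(89.438)] x -0.0994 -0.0 y -0.0009 0.0351
  lm 0.86 [-0.0525  0.0896]
  lm 0.83 [-0.0476  0.0524]
  lm 0.71 [-0.0492  0.0116]
wrist straightedge 0.67 [array([-0.118,  0.033]), array([0.037, 0.146]), np.float64(0.201)] x -0.1364 -0.0995 y -0.0402 0.1057
  lm 0.65 [-0.115  0.058]
```

```bash
python3 -m jog '[{"tx":4,"ty":-0.2,"tz":1,"roll":0,"jaw":0.33},{"tx":4,"ty":-0.2,"tz":2,"roll":0,"jaw":0.33},{"tx":4,"ty":-0.1,"tz":3,"roll":0,"jaw":0.33},{"tx":0,"ty":0,"tz":4,"roll":0,"jaw":0.33},{"tx":0,"ty":0,"tz":3,"roll":0,"jaw":0.33},{"tx":0,"ty":0,"tz":0,"roll":0,"jaw":0.33},{"tx":0,"ty":0,"tz":0,"roll":0,"jaw":0.33},{"tx":0,"ty":0,"tz":0,"roll":0,"jaw":0.33}]'|grep pos
python3 -m jog '[{"tx":0,"ty":0,"tz":0,"roll":0,"jaw":0.33},{"tx":0,"ty":0,"tz":0,"roll":0,"jaw":0.33}]'
```

```text
position: [0.4835, -0.034, 0.1535]
time_s: 57.75
position: [0.483, -0.0338, 0.1533]
tcp_rot: [[0.026, 1.0, 0.003], [1.0, -0.026, -0.001], [-0.001, 0.003, -1.0]]
force: [0.8, -0.5, -0.3]
opening: 0.328
grasp_force: 0.0
```

```bash
python3 -m jog '[{"tx":0.1,"ty":-0.1,"tz":3.5,"roll":0,"jaw":0.33},{"tx":0,"ty":0,"tz":3,"roll":0,"jaw":0.33},{"tx":0,"ty":0,"tz":2,"roll":0,"jaw":0.33},{"tx":0,"ty":0,"tz":0.8,"roll":0,"jaw":0.33},{"tx":0,"ty":0,"tz":0,"roll":0,"jaw":0.33},{"tx":0,"ty":0,"tz":0,"roll":0,"jaw":0.33},{"tx":0,"ty":0,"tz":0,"roll":0,"jaw":0.33}]'
python3 -m jog '[{"tx":0,"ty":0,"tz":0,"roll":0,"jaw":0},{"tx":0,"ty":0,"tz":0,"roll":0,"jaw":0},{"tx":0,"ty":0,"tz":0,"roll":0,"jaw":0},{"tx":0,"ty":0,"tz":0,"roll":0,"jaw":0},{"tx":0,"ty":0,"tz":0,"roll":0,"jaw":0}]'
```

```text
time_s: 58.45
position: [0.482, -0.0326, 0.0601]
tcp_rot: [[0.025, 1.0, 0.002], [1.0, -0.025, -0.001], [-0.001, 0.002, -1.0]]
force: [1.3, -1.0, -0.6]
opening: 0.329
grasp_force: 0.0
time_s: 58.95
position: [0.4816, -0.0324, 0.0596]
tcp_rot: [[0.025, 1.0, 0.001], [1.0, -0.025, -0.0], [-0.0, 0.001, -1.0]]
force: [-0.8, 1.0, 5.5]
opening: 0.184
grasp_force: 30.0
```

```bash
python3 -m jog '[{"tx":0,"ty":-0.2,"tz":-1,"roll":0,"jaw":0},{"tx":0,"ty":-0.1,"tz":-3,"roll":0,"jaw":0},{"tx":0,"ty":0,"tz":-4,"roll":0,"jaw":0},{"tx":0,"ty":0,"tz":-4,"roll":0,"jaw":0},{"tx":0,"ty":0,"tz":-4,"roll":0,"jaw":0},{"tx":3.5,"ty":0,"tz":0,"roll":0,"jaw":0},{"tx":4.5,"ty":0,"tz":0,"roll":0,"jaw":0},{"tx":4.5,"ty":0,"tz":0,"roll":0,"jaw":0}]'|grep -E 'pos|for'
python3 -m jog '[{"tx":4.5,"ty":0.2,"tz":0,"roll":0,"jaw":0},{"tx":4.5,"ty":0.2,"tz":0,"roll":0,"jaw":0},{"tx":4.5,"ty":0.2,"tz":0,"roll":0,"jaw":0},{"tx":4.5,"ty":0.2,"tz":0,"roll":0,"jaw":0},{"tx":4.5,"ty":0.2,"tz":0,"roll":0,"jaw":0},{"tx":4.5,"ty":0,"tz":0,"roll":0,"jaw":0},{"tx":1.8,"ty":0,"tz":0,"roll":-0.14,"jaw":0},{"tx":0,"ty":0,"tz":0,"roll":-0.142,"jaw":0}]'|grep -E 'pos|for'
python3 -m jog '[{"tx":0,"ty":0,"tz":0,"roll":-0.142,"jaw":0},{"tx":0,"ty":0,"tz":0,"roll":-0.142,"jaw":0},{"tx":0,"ty":0,"tz":0,"roll":-0.142,"jaw":0},{"tx":0,"ty":0,"tz":0,"roll":-0.142,"jaw":0},{"tx":0,"ty":0,"tz":0,"roll":-0.142,"jaw":0},{"tx":0,"ty":0,"tz":0,"roll":-0.142,"jaw":0},{"tx":0,"ty":0,"tz":0,"roll":-0.142,"jaw":0},{"tx":0,"ty":0,"tz":0,"roll":-0.138,"jaw":0}]'|grep -E 'pos|for'
python3 -m jog '[{"tx":0,"ty":0,"tz":0,"roll":0,"jaw":0},{"tx":0,"ty":0,"tz":0,"roll":0,"jaw":0},{"tx":0,"ty":0,"tz":0,"roll":0,"jaw":0}]'
```

```text
position: [0.4806, 0.0936, 0.2196]
force: [0.8, -0.0, -3.5]
grasp_force: 30.0
position: [0.4973, 0.3832, 0.2185]
force: [0.4, 0.0, -2.1]
grasp_force: 30.0
position: [0.4975, 0.3797, 0.2185]
force: [1.2, -0.7, -3.1]
grasp_force: 30.0
time_s: 61.65
position: [0.4983, 0.3802, 0.2189]
tcp_rot: [[-0.983, 0.183, -0.001], [0.183, 0.983, -0.0], [0.001, -0.0, -1.0]]
force: [-0.1, 0.5, -1.9]
opening: 0.181
grasp_force: 30.0
```

Over the pad centre. Lower 18.5 cm to TCP z ≈ 0.033.

```bash
python3 -m jog '[{"tx":0,"ty":0,"tz":4,"roll":0,"jaw":0},{"tx":0,"ty":0,"tz":4,"roll":0,"jaw":0},{"tx":0,"ty":0,"tz":4,"roll":0,"jaw":0},{"tx":0,"ty":0,"tz":4,"roll":0,"jaw":0},{"tx":0,"ty":0,"tz":2,"roll":0,"jaw":0},{"tx":0,"ty":0,"tz":0.4,"roll":0,"jaw":0},{"tx":0,"ty":0,"tz":0,"roll":0,"jaw":0},{"tx":0,"ty":0,"tz":0,"roll":0,"jaw":0}]'|grep -E 'pos|for'
python3 -m jog '[{"tx":0,"ty":0,"tz":0.1,"roll":0,"jaw":0},{"tx":0,"ty":0,"tz":0,"roll":0,"jaw":0},{"tx":0,"ty":0,"tz":0,"roll":0,"jaw":0}]'|grep -E 'pos|for'
```

```text
position: [0.4998, 0.3809, 0.0363]
force: [0.6, -0.2, -1.9]
grasp_force: 30.0
position: [0.4991, 0.3806, 0.0348]
force: [-0.9, 0.1, -1.7]
grasp_force: 30.0
```

```bash
python3 -m jog '[{"tx":0,"ty":0,"tz":0.2,"roll":0,"jaw":0},{"tx":0,"ty":0,"tz":0.1,"roll":0,"jaw":0},{"tx":0,"ty":0,"tz":0,"roll":0,"jaw":0},{"tx":0,"ty":0,"tz":0,"roll":0,"jaw":0}]'|grep -E 'pos|for'
python3 -m jog '[{"tx":0,"ty":0,"tz":0,"roll":0,"jaw":0.4},{"tx":0,"ty":0,"tz":0,"roll":0,"jaw":0.4},{"tx":0,"ty":0,"tz":0,"roll":0,"jaw":0.4},{"tx":0,"ty":0,"tz":-2,"roll":0,"jaw":0.4},{"tx":0,"ty":0,"tz":-4,"roll":0,"jaw":0.4},{"tx":0,"ty":0,"tz":-4,"roll":0,"jaw":0.4},{"tx":-4,"ty":0,"tz":-4,"roll":0,"jaw":0.4},{"tx":-4,"ty":0,"tz":-4,"roll":0,"jaw":0.4}]'|grep -E 'pos|for'
python3 -m jog '[{"tx":-2,"ty":0,"tz":-4,"roll":0,"jaw":0.4},{"tx":0,"ty":0,"tz":0,"roll":0,"jaw":0.4},{"tx":0,"ty":0,"tz":0,"roll":0,"jaw":0.4},{"tx":0,"ty":0,"tz":0,"roll":0,"jaw":0.4},{"tx":0,"ty":0,"tz":0,"roll":0,"jaw":0.4}]'|grep pos
python3 -c "
from edge import *
edge('wrist','w18',.009); edge('side',None,.009)
from chk import *
chk('top')"
```

```text
position: [0.4992, 0.3806, 0.0325]
force: [-1.3, -1.3, 6.2]
grasp_force: 30.0
position: [0.5679, 0.3678, 0.2033]
force: [1.1, 0.8, 0.2]
grasp_force: 0.0
position: [0.586, 0.3637, 0.2395]
[0.586  0.3637 0.2395] tool yaw 169.59679022363213
straightedge 0.66 [305   0  33 177] [array([0.5102, 0.3774]), array([0.0361, 0.1742]), np.float64(79.5061)]
straightedge 0.33 [ 56 118 128 120] [array([0.5598, 0.1462]), array([0.1323, 0.1434]), np.float64(1.6265)]
pad 0.78 [265   2 110 201] [array([0.5244, 0.3752]), array([0.1101, 0.2061]), np.float64(79.6552)]
lm 0.81 [ 83. 322.] [0.5    0.3816 0.003 ]
lm 0.37 [204. 155.] [0.5952 0.1708 0.003 ]
red [ 312   41   17   77 1227] [array([0.4988, 0.3796]), array([0.0147, 0.0674]), np.float64(79.9952)]
[0.5872 0.364  0.2407] tool yaw 169.58856859332582
straightedge 0.89 [262 300  64  53] [array([0.4988, 0.3812]), array([0.0406, 0.1978]), np.float64(79.39)]
pad 0.67 [245 286  97  82] [array([0.5006, 0.3832]), array([0.1099, 0.2577]), np.float64(79.8191)]
lm 0.68 [326. 293.] [0.497  0.3839 0.003 ]
red [313  78  44  12 205] [array([ 0.8984, -0.6459]), array([0.1871, 0.0682]), np.float64(33.5623)]
red [282 309  22  23 230] [array([0.4952, 0.3894]), array([0.0237, 0.076 ]), np.float64(79.0963)]
top module0 0.91 [array([-0.052,  0.016]), array([0.038, 0.101]), np.float64(89.658)] x -0.103 -0.0019 y -0.0032 0.0352
top module0 0.67 [array([-0.051,  0.052]), array([0.035, 0.098]), np.float64(89.792)] x -0.0997 -0.0018 y 0.0347 0.0697
top module0 0.54 [array([-0.052,  0.087]), array([0.035, 0.101]), np.float64(89.857)] x -0.1027 -0.0017 y 0.0698 0.1046
  lm 0.8 [-0.0432  0.0571]
  lm 0.69 [-0.0536  0.0807]
  lm 0.67 [-0.0637  0.0134]
top straightedge 0.55 [array([-0.112,  0.46 ]), array([0.037, 0.192]), np.float64(80.399)] x -0.2079 -0.0197 y 0.4325 0.4909
  lm 0.83 [-0.1002  0.4614]
jaw 0.41 [-0.0529  0.1181]
```

```bash
python3 -c "
from rig import *
print(hand_in())"
```

```text
the job is handed in; nothing more can be done
None
```

The job is handed in, with no verdict returned: all three boards lay home against the back rail at the last check, the straightedge is back flat on its pad, and the handwheel is wound until it went stiff. The jaw plate's 2 mm or more of travel is inferred from how far the wheel turned and its stiffness, not read directly.

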